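# Load two power modules into the test rack and close the keeper

## Robot

A 6-joint arm with a two-finger parallel gripper is mounted at the origin on the work surface. World frame = base frame: x ahead of the robot, y to its left, z up, the work surface at z = 0. Lengths are in m, angles in rad, forces in N, time in s.
With the tool pointing down it reaches from about 0.35 to 0.8 m from the base axis. Payload 7.3 kg.
Tool frame: the origin (TCP) lies at the centre of the arm's flange, where the gripper is bolted on; the fingertips stand ctrl.tip_reach ahead of it and the grasp point (between the pads) lies 155 mm ahead of it (ctrl.tip_reach is the distance from the TCP to the fingertips, in m); z points along the fingers, y is the line along which they close (so a half turn about z gives the same grasp; the last joint's range is limited). The gripper opens to 85 mm and grips with 20 to 120 N. Pads are 22 mm wide; open, the fingers measure 114 mm over their backs; the gripper's body (76 mm by 85 mm) begins 54 mm behind the grasp point. The pads swing forward as they close: fully open they stand 13 mm farther back than shut.
Start: joints at [-1.357, 0.342, 1.524, -0, 1.275, -0.146], TCP at [0.185, -0.491, 0.405] pointing down, gripper open.
Joint ranges: [-2.53, 2.53], [-0.77, 2.02], [0.04, 2.7], [-1, 4.14], [0.28, 2.66], [-3.11, 3.11]. Speed limits (rad/s): [2.57, 2.57, 3.14, 3.14, 3.14, 3.14].

## Interface

Orientations are given as a unit quaternion [w, x, y, z].
In Python, from bench import ctrl, eyes gives the robot as it stands. The module is installed in compiled form; this text tells all that it offers.
- The arm moves only by the tool send_rows, never from a script. Its argument "motion" is a list of rows, each an object with "hand": the opening, from 0 (shut) to 1 (fully open); "delta_pos": the shift along the tool's x, y, z in units of 40 mm (1.0 is 40 mm), a list of three; "spin": the turn about the tool's z in units of 6 degrees (1.0 is 6 degrees). A call has exactly 5 rows; each row shifts and turns the commanded pose from where the row before left it, along the tool's axes as they then stand; what a row does not reach is not made up. A row lasts 1/12 s, in which the tool goes at most 41.7 mm and 7.16 degrees, less where a joint would pass 70% of its speed; a pose out of reach is approached as far as the arm can. A call is refused whole if a number of a shift passes 1 or a number of a turn 1, either way. A call with a gripper value outside its range is refused whole. The fingers move at their own pace and stop on an object; "newtons" is the grip in N (left out, the last holds). Time passes only in rows, so rows that do not move let the fingers close, or fill a call up. It gives the time, the measured TCP pose, the force, the opening and the grip force at its end, in the units of the state.
- ctrl.read_state(): the state, without advancing time (a new reading comes with each control period).
- eyes.get_image(name): name is "scene" or "side" or "wrist"; returns the picture (420x560x3 uint8, red, green, blue); there is no depth.
- eyes.camera_params(name): a dict with "fovy" (degrees; the focal length in pixels is half the picture's height over the tangent of half this angle, whatever the lens; pixels are square), "cx", "cy" (the principal point, pixels), "extrinsics" (4x4, takes a point from world to camera coordinates). Camera axes: x right, y up, looking along -z (the intrinsics and any distortion apply to the point x, -y, -z); pixel columns grow to the right and rows downward; lengths in m; the calibration is good to about 2 mm. A picture is of the moment at which its call begins: read the wrist's pose just before it. camera_params takes no time and is no camera call; for the wrist camera it gives the pose at the moment of the call.
- ctrl.hand_in(): hands the job in; it is judged then, once.
The state is a dict: "clock": time; "joint_positions": joint angles; "qd": joint speeds; "joint_efforts": joint torques, N m; "eef_pos": TCP position; "eef_rot": TCP orientation; "contact_force": force on the tool from outside, world axes, zero at the start; "moment": the same for the moment, N m; "grip_width": finger opening in m; "gripper_force": force on a finger pad.
Only numpy, scipy, OpenCV 4.12 (cv2) and the standard library are available. Lean on these libraries where they do the work, as an engineer would, in place of code of your own. Each camera call takes 0.05 s, during which the arm holds its last target. There are 200 camera calls.

## Task

Two ribbed aluminium power modules, a wide one and a narrow one, lean in the sloping stand. Stand each of them upright in the test rack with its black connector strip fully down on the slot floor, the wide one in the long slot and the narrow one in the short slot, lowering them in rather than dropping them. Only when both stand in place, swing the open keeper bar all the way down over them and let go; leave the pliers, the bottle and the parts tray where they are.

Things in the scene. Friction and masses are not known exactly. Their poses are not given: they have to be found in the camera images.
- wide: wide power module: plate-like ribbed aluminium case, 14 mm thick (its x), 90 mm wide (its y), 100 mm tall (its z), black connector strip over the lowest 16 mm, about 0.26 kg. Origin at the centre of its underside, z towards its top. At the start it leans 35 degrees from vertical in one of the two bays of the stand, its top towards the robot. Both broad faces are alike.
- narrow: narrow power module: the same but 60 mm wide (its y); 14 mm thick (x), 100 mm tall (z), about 0.18 kg. Origin at the centre of its underside, z towards its top. Leans in the other bay.
- stand: grey sheet-metal sloping stand, fixed, 222 mm wide (its y), 130 mm deep (its x). Two bays side by side, centred 56 mm either side of its middle, parted by a thin fin. A backrest on the robot's side leans 35 degrees and supports only the lowest 52 mm of a module; a ledge with a 6 mm lip (20 mm in front of the backrest) carries its foot. Origin at the centre of its underside on the bench.
- rack: test rack, fixed: black block 150 mm (its x) by 124 mm (its y) and 34 mm high with two parallel slots running along its y; an aluminium post 124 mm high at its far (+x) end carries the keeper bar. Origin at the centre of the block's underside on the bench.
- long_slot (a point): centre of the floor of the long slot, 7 mm above the bench and 27 mm below the block's top. Slot 94.5 mm long (along the point's y) and 16.5 mm wide (along its x), its mouth flared by a 45 degree lead-in 4 mm deep all round. It is the slot nearer the keeper's post, at x = +25 mm on the rack.
- short_slot (a point): centre of the floor of the short slot, same depth; 64.5 mm long (y) and 16.5 mm wide (x), at x = -42 mm on the rack, the end away from the post.
- keeper (a joint): angle of the keeper bar, rad: 0 = closed, bar level over the modules; it grows as the bar is raised; about 1.55 to 1.8 (upright) at the start, stop at 1.95. The hinge is stiff: the bar stays where it is left.
- keeper_grip (a point): centre of the black end grip of the keeper bar: 32 mm along the bar, 20 mm wide (along the rack's y), 16 mm thick, 184 mm from the hinge. The bar itself is 18 mm wide and 8 mm thick. When closed the bar points from the hinge along the rack's -x, with its underside 3 mm above the tops of seated modules. Site axes are the bar's: -x along the bar from the hinge, y along the hinge axis.
- keeper_hinge (a point): point on the keeper's hinge axis at mid-width, 114 mm above the bench; the axis runs along the rack's y. Fixed to the rack, with the rack's axes.
- pliers: yellow-handled pliers lying on the bench, about 145 x 43 x 13 mm, a bystander. Origin near the pivot.
- spray: clear plastic bottle with white cap, 48 mm across and 130 mm high, a bystander. Origin at the centre of its underside.
- tray: white open parts tray 70 x 100 x 25 mm, a bystander. Origin at the centre of its underside.
There are look-alikes about, which are no part of the job. Leave any green look-alike of the narrow alone.

How it is judged:
On the way:
1. both modules stand fully down in their slots while the keeper bar is still up (z of wide in the frame of long_slot between -0.004 and 0.004 m and horizontal distance between wide and long_slot below 0.005 m and angle between each of wide, narrow's own z axis and vertical below 0.15 rad and z of narrow in the frame of short_slot between -0.004 and 0.004 m and horizontal distance between narrow and short_slot below 0.005 m and value of joint keeper above 0.8 rad), for 0.2 s.
At the end, for the whole second after the job is handed in: Wide module in the long slot, narrow in the short: underside within 4 mm of the slot floor in height and 5 mm of its centre sideways, upright within 0.15 rad, at rest; keeper within 0.08 rad of closed; pliers, bottle and tray within 25 mm of their starts (z of wide in the frame of long_slot between -0.004 and 0.004 m and horizontal distance between wide and long_slot below 0.005 m and angle between each of wide, narrow's own z axis and vertical below 0.15 rad and z of narrow in the frame of short_slot between -0.004 and 0.004 m and horizontal distance between narrow and short_slot below 0.005 m and value of joint keeper below 0.08 rad and linear speed of each of wide, narrow below 0.03 m/s and distance of each of pliers, spray, tray from where it was at the start of the episode below 0.025 m); the robot touches nothing.
It fails at once if a module is dropped (moves faster than 0.7 m/s, as after a fall of 25 mm, with no finger on it) ((contact force between the fingers and wide below 0.05 N and linear speed of wide above 0.7 m/s) or (contact force between the fingers and narrow below 0.05 N and linear speed of narrow above 0.7 m/s)).
It fails at once if pliers, bottle or tray shifted by more than 25 mm (distance of any of pliers, spray, tray from where it was at the start of the episode above 0.025 m).
It also fails if it takes over 72 s, if anything falls off the work surface, if the arm or the gripper's body presses on something with over 40 N, if the wrist force passes 120 N, or if a joint passes its speed limit or range.

## Working session

There is one attempt and no reset: what is moved stays moved. The work goes in short steps, Python scripts to look and compute and a tool call to move; the robot and the scene stay as the last step left them, time stands still between calls to the robot, and variables do not carry over. Pictures are saved under pics/ and viewed, at most 10 in all, crops included, and the job is handed in when it is done.

Besides the shell and the picture viewer there is one more tool, called after ">>>" by a JSON object that holds its "name" and its "arguments", one argument or row to a line. send_rows: Moves the arm, as the interface text tells. Its arguments: {"type":"object","properties":{"motion":{"type":"array"},"newtons":{"type":"number"}},"required":["motion"]}

```bash
mkdir -p pics
cat > h.py <<'E'
import numpy as np,cv2
from bench import ctrl,eyes
def P(n):
    p=eyes.camera_params(n); f=210/np.tan(np.radians(p['fovy'])/2)
    return p,f,np.array(p['extrinsics'])
def ray(n,u,v):
    p,f,E=P(n); d=np.array([(u-p['cx'])/f,-(v-p['cy'])/f,-1.])
    R=E[:3,:3]; return -R.T@E[:3,3], R.T@d
def onz(n,u,v,z):
    o,d=ray(n,u,v); return o+d*(z-o[2])/d[2]
def tri(n1,a,n2,b):
    o1,d1=ray(n1,*a);o2,d2=ray(n2,*b)
    s=np.linalg.lstsq(np.c_[d1,-d2],o2-o1,rcond=None)[0]
    p,q=o1+s[0]*d1,o2+s[1]*d2
    return (p+q)/2,np.linalg.norm(p-q)
def proj(n,X):
    p,f,E=P(n); c=E[:3,:3]@np.array(X)+E[:3,3]
    return np.array([p['cx']+f*c[0]/-c[2],p['cy']-f*c[1]/-c[2]])
def snap(n,name):
    im=eyes.get_image(n); cv2.imwrite('pics/'+name+'.png',cv2.cvtColor(im,cv2.COLOR_RGB2BGR)); return im
E
python3 - <<'E'
from h import *
np.set_printoptions(precision=4,suppress=True)
for n in ['scene','side','wrist']:
    snap(n,n+'0'); p=P(n); print(n,{k:v for k,v in p[0].items() if k!='extrinsics'}); print(p[2])
s=ctrl.read_state();print(s);print(ctrl.tip_reach)
a,b=cv2.imread('pics/scene0.png'),cv2.imread('pics/side0.png')
E
```

```text
scene {'fovy': 54.64806284047608, 'cx': 285.5556446892457, 'cy': 210.9120369835251}
[[ 0.2048  0.9788 -0.0021 -0.1299]
 [-0.5321  0.1132  0.8391  0.1944]
 [ 0.8215 -0.1707  0.544  -1.221 ]
 [ 0.      0.      0.      1.    ]]
side {'fovy': 53.607486119045944, 'cx': 281.65610726376923, 'cy': 204.58732276440287}
[[-0.9673 -0.2536 -0.0044  0.5426]
 [ 0.1464 -0.5721  0.807  -0.1493]
 [-0.2072  0.7799  0.5905 -0.7415]
 [ 0.      0.      0.      1.    ]]
wrist {'fovy': 66.96765719128413, 'cx': 283.7756311450157, 'cy': 206.66930816661565}
[[ 0.3525 -0.9358 -0.001  -0.5246]
 [ 0.8877  0.3347 -0.3161  0.0428]
 [ 0.2961  0.1105  0.9487 -0.3798]
 [ 0.      0.      0.      1.    ]]
{'clock': 0.15, 'joint_positions': array([-1.357 ,  0.3426,  1.5248, -0.    ,  1.2754, -0.146 ]), 'qd': array([-0.0006, -0.0013, -0.003 ,  0.0003,  0.0004,  0.0027]), 'joint_efforts': array([  0.001 , -43.391 , -24.6147,  -0.0002,   0.0057,   0.    ]), 'eef_pos': array([ 0.1848, -0.4913,  0.4042]), 'eef_rot': array([-0.0006,  0.9839,  0.1789, -0.    ]), 'contact_force': array([-0.6886,  0.7581, -0.2896]), 'moment': array([0.0138, 0.0491, 0.0144]), 'gripper_force': 0.0, 'grip_width': 0.0851605583862778}
0.1734
```

View pics/scene0.png

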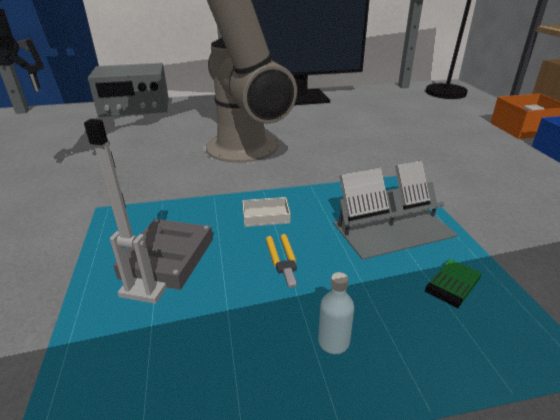

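View pics/side0.png

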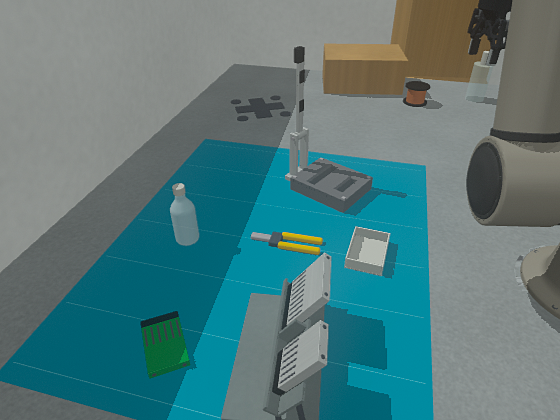

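Run:
```python
import cv2,numpy as np
a,b=cv2.imread('pics/scene0.png'),cv2.imread('pics/side0.png')
def c(im,x,y,w,h,k): return cv2.resize(im[y:y+h,x:x+w],None,fx=k,fy=k,interpolation=cv2.INTER_CUBIC)
m=np.vstack([np.hstack([c(a,80,200,140,105,2.85),c(a,320,150,140,105,2.85)]),np.hstack([c(b,260,150,140,105,2.85),c(b,220,245,133,100,3)])[:, :800]]) if 0 else None
W=400;H=300
t=[c(a,90,205,133,100,3),c(a,325,155,133,100,3),c(b,270,125,133,100,3),c(b,215,250,160,120,2.5),]
t=[cv2.resize(i,(W,H)) for i in t]
# tick grid every 20 px of source
for i,(x0,y0,w) in zip(t,[(90,205,133),(325,155,133),(270,125,133),(215,250,160)]):
    k=W/w
    for u in range(x0//20*20+20,x0+w,20): cv2.line(i,(int((u-x0)*k),0),(int((u-x0)*k),6),(0,0,255),1);cv2.putText(i,str(u),(int((u-x0)*k)-10,16),0,.35,(0,0,255))
    for v in range(y0//20*20+20,y0+int(w*.75),20): cv2.line(i,(0,int((v-y0)*k)),(6,int((v-y0)*k)),(0,0,255),1);cv2.putText(i,str(v),(8,int((v-y0)*k)+4),0,.35,(0,0,255))
cv2.imwrite('pics/m1.png',np.vstack([np.hstack(t[:2]),np.hstack(t[2:])]))
```

```text
(no output)
```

View pics/m1.png

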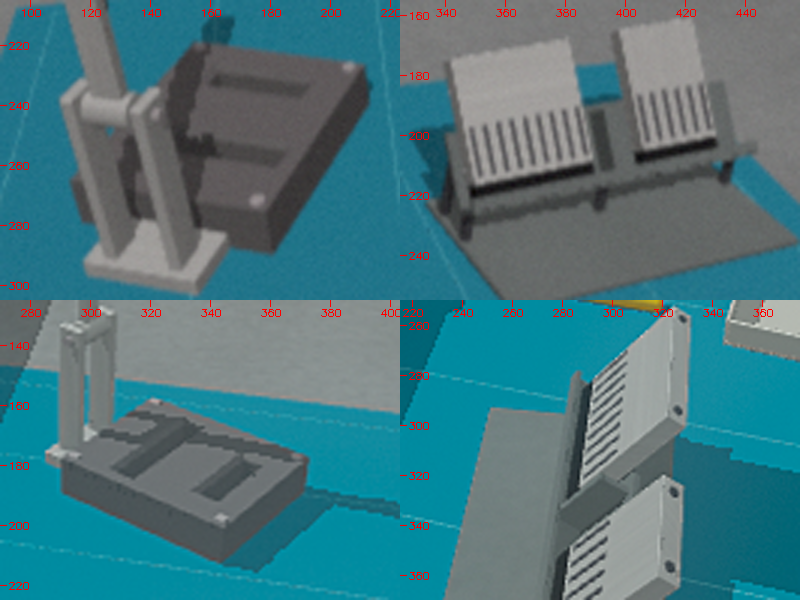

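Run:
```python
from h import *
np.set_printoptions(precision=4,suppress=True)
L=[(-.075,-.062),(-.075,.062),(.075,.062),(.075,-.062)]
sc=[onz('scene',*q,.034)[:2] for q in [(154.8,219.6),(212.4,228.3),(179.8,274.2)]]
sd=[onz('side',*q,.034)[:2] for q in [(372.4,177.5),(343.8,199.5),(290.6,179),(321.5,157.6)]]
def fit(A,B):
    A,B=np.array(A),np.array(B);a,b=A.mean(0),B.mean(0)
    U,_,V=np.linalg.svd((A-a).T@(B-b)); R=V.T@np.diag([1,np.linalg.det(V.T@U.T)])@U.T
    t=b-R@a; print(t,np.degrees(np.arctan2(R[1,0],R[0,0])),(B-(A@R.T+t)).round(4).tolist());return R,t
fit(L[:3],sc);fit(L,sd);R,t=fit(L[:3]+L,sc+sd)
for x in(.025,-.042):print('slot',R@[x,0]+t)
print('grip',tri('scene',(96,132),'side',(299.5,52)))
for n,a,b in [('w-',(340.6,176.6),(322.2,254.8)),('w+',(380.9,167.6),(321,304.4)),('n-',(395.5,165.6),(321,319.6)),('n+',(421.4,161),(317,358))]: print(n,tri('scene',a,'side',b))
for n,a in [('wb-',(349.3,217.2)),('wb+',(389.2,208.2)),('nb-',(403.5,208.9)),('nb+',(430.1,200.6))]: print(n,onz('scene',*a,.05))
```

```text
[ 0.4969 -0.1994] -24.943121089608535 [[0.0016, -0.0012], [0.0048, 0.0], [-0.0065, 0.0012]]
[ 0.4911 -0.1982] -24.19592476531532 [[0.0012, 0.0017], [0.0033, -0.0059], [-0.0016, 0.0039], [-0.0029, 0.0002]]
[ 0.4936 -0.1987] -24.74724864854351 [[0.0048, -0.0016], [0.0084, -0.0005], [-0.0031, 0.0002], [-0.0011, 0.0013], [-0.0001, -0.0058], [-0.0044, 0.0053], [-0.0046, 0.0011]]
slot [ 0.5163 -0.2092]
slot [ 0.4555 -0.1811]
grip (array([ 0.586 , -0.2454,  0.3   ]), np.float64(0.0058632072951832455))
w- (array([0.4536, 0.152 , 0.1153]), np.float64(0.004395612406178556))
w+ (array([0.4363, 0.2472, 0.1152]), np.float64(0.009200831254535323))
n- (array([0.4333, 0.2779, 0.1175]), np.float64(0.0024440722572081075))
n+ (array([0.4281, 0.3378, 0.1203]), np.float64(0.00037874447680940417))
wb- [0.5011 0.1577 0.05  ]
wb+ [0.4866 0.249  0.05  ]
nb- [0.4952 0.2766 0.05  ]
nb+ [0.4766 0.3461 0.05  ]
```

>>> {"name": "send_rows", "arguments": {
  "motion": [
    {"hand": 1,"delta_pos": [0,0,-0.125],"spin": -1},
    {"hand": 1,"delta_pos": [0,0,-0.125],"spin": -1},
    {"hand": 1,"delta_pos": [0,0,-0.125],"spin": -1},
    {"hand": 1,"delta_pos": [0,0,-0.125],"spin": -1},
    {"hand": 1,"delta_pos": [0,0,-0.125],"spin": -1}
  ]
}}

```text
clock: 0.57
eef_pos: [0.1848, -0.4913, 0.4296]
eef_rot: [-0.0, 0.903, 0.43, 0.0]
contact_force: [0.2, 0.1, 1.0]
grip_width: 0.0856
gripper_force: 0.0
```

>>> {"name": "send_rows", "arguments": {
  "motion": [
    {"hand": 1,"delta_pos": [0,0,0],"spin": -1},
    {"hand": 1,"delta_pos": [0,0,0],"spin": -1},
    {"hand": 1,"delta_pos": [0,0,0],"spin": -1},
    {"hand": 1,"delta_pos": [0,0,0],"spin": -1},
    {"hand": 1,"delta_pos": [0,0,0],"spin": -1}
  ]
}}

```text
clock: 0.98
eef_pos: [0.1848, -0.4913, 0.4294]
eef_rot: [-0.0, 0.761, 0.649, 0.0]
contact_force: [0.2, -0.5, 0.0]
grip_width: 0.0857
gripper_force: 0.0
```

>>> {"name": "send_rows", "arguments": {
  "motion": [
    {"hand": 1,"delta_pos": [0,0,0],"spin": -1},
    {"hand": 1,"delta_pos": [0,0,0],"spin": -1},
    {"hand": 1,"delta_pos": [0,0,0],"spin": -1},
    {"hand": 1,"delta_pos": [0,0,0],"spin": -0.2},
    {"hand": 1,"delta_pos": [0,0,0],"spin": 0}
  ]
}}

```text
clock: 1.4
eef_pos: [0.1849, -0.4913, 0.4295]
eef_rot: [-0.0, 0.645, 0.765, 0.0]
contact_force: [0.6, 0.1, 0.3]
grip_width: 0.0855
gripper_force: 0.0
```

>>> {"name": "send_rows", "arguments": {
  "motion": [
    {"hand": 1,"delta_pos": [0.6,0.75,0],"spin": 0},
    {"hand": 1,"delta_pos": [0.6,0.75,0],"spin": 0},
    {"hand": 1,"delta_pos": [0.6,0.75,0],"spin": 0},
    {"hand": 1,"delta_pos": [0.6,0.75,0],"spin": 0},
    {"hand": 1,"delta_pos": [0.6,0.75,0],"spin": 0}
  ]
}}

```text
clock: 1.82
eef_pos: [0.313, -0.3461, 0.4297]
eef_rot: [0.0, 0.646, 0.764, 0.0]
contact_force: [0.7, -0.6, 0.1]
grip_width: 0.0857
gripper_force: 0.0
```

>>> {"name": "send_rows", "arguments": {
  "motion": [
    {"hand": 1,"delta_pos": [0.86,0.38,0],"spin": 0},
    {"hand": 1,"delta_pos": [0.86,0.38,0],"spin": 0},
    {"hand": 1,"delta_pos": [0.86,0.38,0],"spin": 0},
    {"hand": 1,"delta_pos": [0.86,0.38,0],"spin": 0},
    {"hand": 1,"delta_pos": [0.86,0.38,0],"spin": 0}
  ]
}}

```text
clock: 2.23
eef_pos: [0.3577, -0.1633, 0.4298]
eef_rot: [0.0, 0.645, 0.764, 0.0]
contact_force: [1.1, -0.2, 0.2]
grip_width: 0.0855
gripper_force: 0.0
```

>>> {"name": "send_rows", "arguments": {
  "motion": [
    {"hand": 1,"delta_pos": [0.86,0.38,0],"spin": 0},
    {"hand": 1,"delta_pos": [0.86,0.38,0],"spin": 0},
    {"hand": 1,"delta_pos": [0.86,0.38,0],"spin": 0},
    {"hand": 1,"delta_pos": [0.86,0.38,0],"spin": 0},
    {"hand": 1,"delta_pos": [0.86,0.38,0],"spin": 0}
  ]
}}

```text
clock: 2.65
eef_pos: [0.4032, 0.0192, 0.4299]
eef_rot: [0.0, 0.645, 0.764, 0.0]
contact_force: [1.1, -0.6, -0.3]
grip_width: 0.0854
gripper_force: 0.0
```

>>> {"name": "send_rows", "arguments": {
  "motion": [
    {"hand": 1,"delta_pos": [0.86,0.38,0],"spin": 0},
    {"hand": 1,"delta_pos": [0.86,0.38,0],"spin": 0},
    {"hand": 1,"delta_pos": [0.86,0.38,0],"spin": 0},
    {"hand": 1,"delta_pos": [0.86,0.38,0],"spin": 0},
    {"hand": 1,"delta_pos": [0.86,0.38,0],"spin": 0}
  ]
}}

```text
clock: 3.07
eef_pos: [0.4489, 0.2018, 0.4297]
eef_rot: [0.0, 0.645, 0.764, 0.0]
contact_force: [1.1, -0.0, -0.8]
grip_width: 0.0849
gripper_force: 0.0
```

Run:
```python
from h import *
np.set_printoptions(precision=4,suppress=True)
im=snap('wrist','w1'); s=ctrl.read_state(); print(s['clock'],s['eef_pos'],s['eef_rot'])
big=cv2.resize(cv2.cvtColor(im,cv2.COLOR_RGB2BGR),(800,600),interpolation=cv2.INTER_CUBIC);cv2.imwrite('pics/w1b.png',big)
```

```text
3.1167 [0.4498 0.2065 0.4295] [-0.0008  0.6442  0.7649  0.0019]
```

View pics/w1b.png

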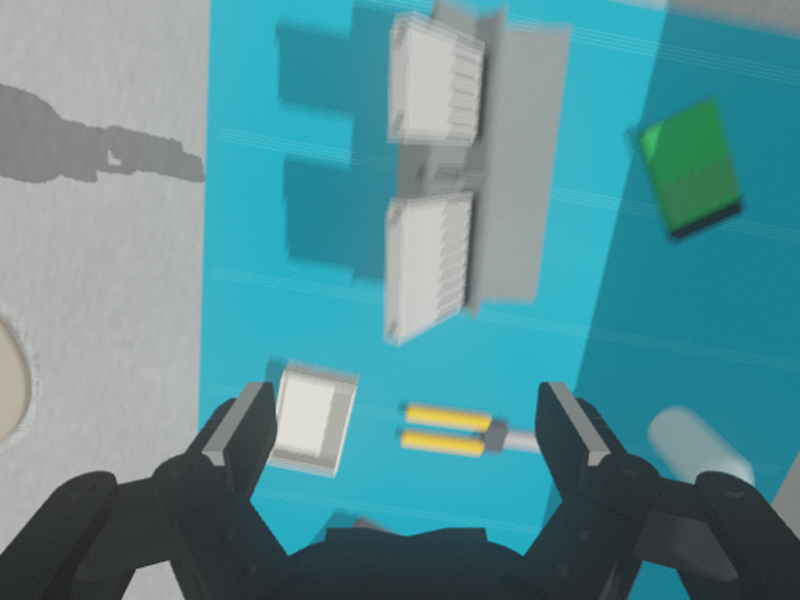

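Run:
```python
from h import *
np.set_printoptions(precision=4,suppress=True)
im=snap('wrist','w2'); s=ctrl.read_state(); print(s['clock'],s['eef_pos'],s['eef_rot'])
x0,y0,k=240,0,3
c=cv2.resize(cv2.cvtColor(im,cv2.COLOR_RGB2BGR)[0:260,x0:x0+180],None,fx=2.3,fy=2.3,interpolation=cv2.INTER_CUBIC)
for i in range(0,180,20): cv2.putText(c,str(x0+i),(int(i*2.3),10),0,.35,(0,0,255));cv2.line(c,(int(i*2.3),12),(int(i*2.3),18),(0,0,255))
for i in range(20,260,20): cv2.putText(c,str(i),(0,int(i*2.3)+4),0,.35,(0,0,255))
cv2.imwrite('pics/w2c.png',c)
```

```text
3.1667 [0.4493 0.2039 0.4292] [-0.0004  0.6433  0.7656  0.0006]
```

View pics/w2c.png

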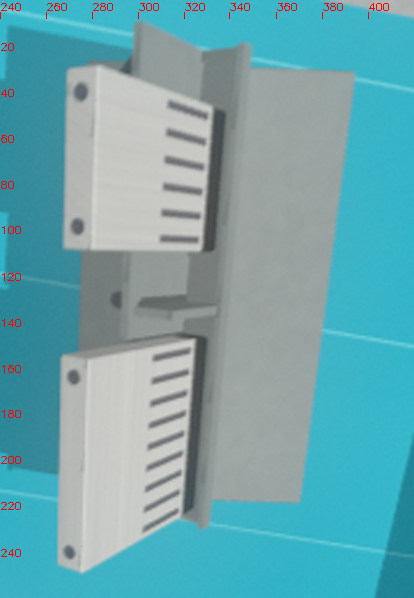

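Run:
```python
from h import *
np.set_printoptions(precision=4,suppress=True)
for z in(.112,.117,.122):
  for n,a,b,dz in [('wf',(278.3,151.7),(275.7,248.3),0),('wb',(267,154.3),(265.2,245.7),-.008),('nf',(282.6,28.7),(279.6,108.7),0),('nb',(269.6,30.4),(267.4,108.3),-.008)]:
    A,B=onz('wrist',*a,z+dz),onz('wrist',*b,z+dz);d=A-B
    print(z,n,(A+B)[:2]/2,'len',np.linalg.norm(d),'yaw',np.degrees(np.arctan2(-d[0],d[1])))
```

```text
0.112 wf [0.4432 0.1928] len 0.09569072068689496 yaw 8.085813955748087
0.112 wb [0.433  0.1887] len 0.09305650821827739 yaw 7.862626609805532
0.112 nf [0.4274 0.3072] len 0.06134631417688204 yaw 7.46026545743606
0.112 nb [0.4167 0.3055] len 0.06147983100962726 yaw 7.322194622810867
0.117 wf [0.443  0.1944] len 0.09402037223655764 yaw 8.085813955748106
0.117 wb [0.433  0.1903] len 0.09147627627472214 yaw 7.862626609805557
0.117 nf [0.4275 0.3068] len 0.06027547136073747 yaw 7.460265457436054
0.117 nb [0.417  0.3052] len 0.06043581598364001 yaw 7.322194622810919
0.122 wf [0.4429 0.1959] len 0.09235002378622036 yaw 8.085813955748085
0.122 wb [0.433  0.1919] len 0.08989604433116692 yaw 7.862626609805548
0.122 nf [0.4276 0.3063] len 0.05920462854459284 yaw 7.460265457436054
0.122 nb [0.4173 0.3048] len 0.05939180095765268 yaw 7.322194622810873
```

>>> {"name": "send_rows", "arguments": {
  "motion": [
    {"hand": 1,"delta_pos": [0,0,0],"spin": 0.37},
    {"hand": 1,"delta_pos": [-0.25,0,0.8],"spin": 0},
    {"hand": 1,"delta_pos": [0,0,0.8],"spin": 0},
    {"hand": 1,"delta_pos": [0,0,0.8],"spin": 0},
    {"hand": 1,"delta_pos": [0,0,0.8],"spin": 0}
  ],
  "newtons": 20
}}

```text
clock: 3.58
eef_pos: [0.4499, 0.1892, 0.3006]
eef_rot: [0.0, 0.66, 0.751, 0.0]
contact_force: [0.2, 0.7, -0.7]
grip_width: 0.0853
gripper_force: 0.0
```

>>> {"name": "send_rows", "arguments": {
  "motion": [
    {"hand": 1,"delta_pos": [0,0,0.7],"spin": 0},
    {"hand": 1,"delta_pos": [0,0,0.4],"spin": 0},
    {"hand": 1,"delta_pos": [0,0,0.15],"spin": 0},
    {"hand": 0.5,"delta_pos": [0,0,0],"spin": 0},
    {"hand": 0.5,"delta_pos": [0,0,0],"spin": 0}
  ],
  "newtons": 20
}}

```text
clock: 4.0
eef_pos: [0.4506, 0.1897, 0.2524]
eef_rot: [0.0, 0.659, 0.752, 0.0]
contact_force: [0.2, -0.4, 0.2]
grip_width: 0.0639
gripper_force: 0.0
```

Run:
```python
from h import *
np.set_printoptions(precision=4,suppress=True)
s=ctrl.read_state(); print(s['eef_pos'],s['eef_rot'],s['grip_width'],s['contact_force'])
im=snap('side','s1'); b=cv2.cvtColor(im,cv2.COLOR_RGB2BGR)[200:380,200:420]
a=cv2.cvtColor(snap('scene','a1'),cv2.COLOR_RGB2BGR)[100:280,290:510]
cv2.imwrite('pics/d1.png',cv2.resize(np.hstack([b,a]),None,fx=1.8,fy=1.8,interpolation=cv2.INTER_CUBIC))
```

```text
[0.4506 0.1897 0.2524] [0.0003 0.6592 0.752  0.0003] 0.06391188429888967 [ 0.1936 -0.4006  0.2415]
```

View pics/d1.png

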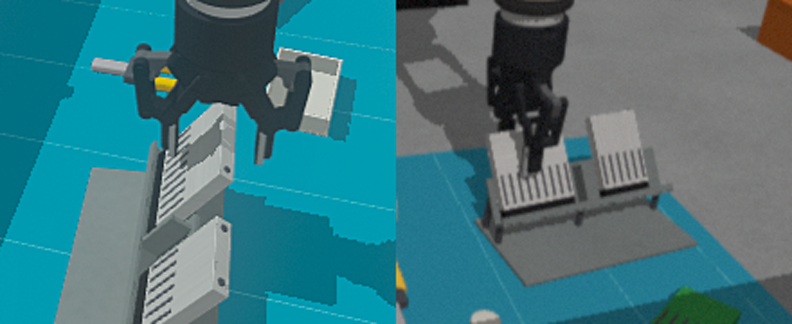

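>>> {"name": "send_rows", "arguments": {
  "motion": [
    {"hand": 0.4,"delta_pos": [0.1,0,0],"spin": 0},
    {"hand": 0.3,"delta_pos": [0,0,0],"spin": 0},
    {"hand": 0.2,"delta_pos": [0,0,0],"spin": 0},
    {"hand": 0.0,"delta_pos": [0,0,0],"spin": 0},
    {"hand": 0.0,"delta_pos": [0,0.1,-0.07],"spin": 0}
  ],
  "newtons": 20
}}

```text
clock: 4.52
eef_pos: [0.4549, 0.1939, 0.257]
eef_rot: [0.003, 0.659, 0.752, 0.002]
contact_force: [-4.0, -7.0, 11.1]
grip_width: 0.035
gripper_force: 17.4
```

>>> {"name": "send_rows", "arguments": {
  "motion": [
    {"hand": 0,"delta_pos": [0,0.1,-0.06],"spin": 0},
    {"hand": 0,"delta_pos": [0,0.1,-0.05],"spin": 0},
    {"hand": 0,"delta_pos": [0,0.11,-0.05],"spin": 0},
    {"hand": 0.0,"delta_pos": [0,0.11,-0.04],"spin": 0},
    {"hand": 0.0,"delta_pos": [0,0.11,-0.03],"spin": 0}
  ],
  "newtons": 20
}}

```text
clock: 4.93
eef_pos: [0.4769, 0.1973, 0.2668]
eef_rot: [0.003, 0.659, 0.752, 0.004]
contact_force: [6.5, -0.5, 2.4]
grip_width: 0.0212
gripper_force: 17.6
```

>>> {"name": "send_rows", "arguments": {
  "motion": [
    {"hand": 0,"delta_pos": [0,0.11,-0.02],"spin": 0},
    {"hand": 0,"delta_pos": [0,0.11,-0.02],"spin": 0},
    {"hand": 0,"delta_pos": [0,0.1,-0.01],"spin": 0},
    {"hand": 0.0,"delta_pos": [0,0.08,0],"spin": 0},
    {"hand": 0.0,"delta_pos": [0,0,0],"spin": 0}
  ],
  "newtons": 30
}}

```text
clock: 5.35
eef_pos: [0.4921, 0.1995, 0.2676]
eef_rot: [0.002, 0.659, 0.752, 0.002]
contact_force: [4.5, -0.1, 5.1]
grip_width: 0.0139
gripper_force: 30.4
```

Run:
```python
from h import *
np.set_printoptions(precision=4,suppress=True)
s=ctrl.read_state(); print(s['eef_pos'],s['grip_width'],s['contact_force'],s['moment'])
im=snap('side','s2'); b=cv2.cvtColor(im,cv2.COLOR_RGB2BGR)[200:380,200:420]
a=cv2.cvtColor(snap('scene','a2'),cv2.COLOR_RGB2BGR)[100:280,290:510]
cv2.imwrite('pics/d2.png',cv2.resize(np.hstack([b,a]),None,fx=1.8,fy=1.8,interpolation=cv2.INTER_CUBIC))
```

```text
[0.4921 0.1995 0.2676] 0.013908149837834968 [ 4.4814 -0.1471  5.0718] [ 0.1688 -1.1103 -0.0783]
```

View pics/d2.png

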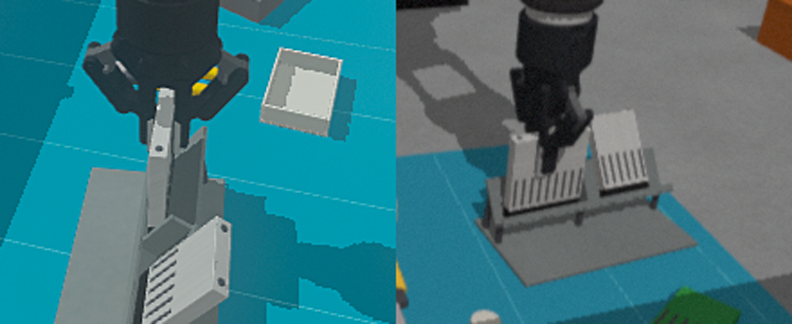

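>>> {"name": "send_rows", "arguments": {
  "motion": [
    {"hand": 0,"delta_pos": [0,0,-0.1],"spin": 0},
    {"hand": 0,"delta_pos": [0,0,-0.4],"spin": 0},
    {"hand": 0,"delta_pos": [0,0,-0.8],"spin": 0},
    {"hand": 0.0,"delta_pos": [0,0,-1],"spin": 0},
    {"hand": 0.0,"delta_pos": [0,0,-1],"spin": 0}
  ],
  "newtons": 60
}}

```text
clock: 5.87
eef_pos: [0.4893, 0.1991, 0.398]
eef_rot: [-0.002, 0.659, 0.752, -0.002]
contact_force: [1.3, 0.1, -2.7]
grip_width: 0.0132
gripper_force: 59.6
```

>>> {"name": "send_rows", "arguments": {
  "motion": [
    {"hand": 0,"delta_pos": [-0.83,-0.195,0],"spin": 0},
    {"hand": 0,"delta_pos": [-0.83,-0.195,0],"spin": 0},
    {"hand": 0,"delta_pos": [-0.83,-0.195,0],"spin": 0},
    {"hand": 0.0,"delta_pos": [-0.83,-0.195,0],"spin": 0},
    {"hand": 0.0,"delta_pos": [-0.83,-0.195,0],"spin": 0}
  ]
}}

```text
clock: 6.28
eef_pos: [0.4723, 0.0285, 0.3973]
eef_rot: [-0.001, 0.658, 0.753, -0.001]
contact_force: [1.3, 0.2, -2.6]
grip_width: 0.0135
gripper_force: 59.5
```

>>> {"name": "send_rows", "arguments": {
  "motion": [
    {"hand": 0,"delta_pos": [-0.83,-0.195,0],"spin": 0},
    {"hand": 0,"delta_pos": [-0.83,-0.195,0],"spin": 0},
    {"hand": 0,"delta_pos": [-0.83,-0.195,0],"spin": 0},
    {"hand": 0.0,"delta_pos": [-0.83,-0.195,0],"spin": 0},
    {"hand": 0.0,"delta_pos": [-0.83,-0.195,0],"spin": 0}
  ]
}}

```text
clock: 6.7
eef_pos: [0.4558, -0.1411, 0.3973]
eef_rot: [-0.001, 0.659, 0.752, -0.0]
contact_force: [0.5, -0.6, -2.3]
grip_width: 0.0134
gripper_force: 59.5
```

>>> {"name": "send_rows", "arguments": {
  "motion": [
    {"hand": 0,"delta_pos": [-0.83,-0.195,0],"spin": 0},
    {"hand": 0,"delta_pos": [-0.83,-0.195,0],"spin": 0},
    {"hand": 0,"delta_pos": [-0.83,-0.195,0],"spin": 0},
    {"hand": 0.0,"delta_pos": [-0.83,-0.195,0],"spin": 0},
    {"hand": 0.0,"delta_pos": [-0.83,-0.195,0],"spin": 0}
  ]
}}

```text
clock: 7.12
eef_pos: [0.4393, -0.3107, 0.3971]
eef_rot: [-0.002, 0.659, 0.752, 0.0]
contact_force: [1.0, 0.5, -3.2]
grip_width: 0.0131
gripper_force: 59.5
```

>>> {"name": "send_rows", "arguments": {
  "motion": [
    {"hand": 0,"delta_pos": [0,0,0],"spin": 1},
    {"hand": 0,"delta_pos": [0,0,0],"spin": 1},
    {"hand": 0,"delta_pos": [0,0,0],"spin": 1},
    {"hand": 0.0,"delta_pos": [0,0,0],"spin": 1},
    {"hand": 0.0,"delta_pos": [0,0,0],"spin": 1}
  ]
}}

```text
clock: 7.53
eef_pos: [0.4398, -0.3092, 0.3969]
eef_rot: [-0.002, 0.833, 0.554, -0.0]
contact_force: [0.4, -0.0, -3.2]
grip_width: 0.0134
gripper_force: 59.4
```

>>> {"name": "send_rows", "arguments": {
  "motion": [
    {"hand": 0,"delta_pos": [0,0,0],"spin": 0.4},
    {"hand": 0,"delta_pos": [0,0,0],"spin": 0},
    {"hand": 0,"delta_pos": [0,0,0],"spin": 0},
    {"hand": 0.0,"delta_pos": [0,0,0],"spin": 0},
    {"hand": 0.0,"delta_pos": [0,0,0],"spin": 0}
  ]
}}

```text
clock: 7.95
eef_pos: [0.4403, -0.3096, 0.3975]
eef_rot: [-0.0, 0.842, 0.539, -0.0]
contact_force: [0.3, -0.3, -3.3]
grip_width: 0.0133
gripper_force: 59.4
```

Run:
```python
from h import *
np.set_printoptions(precision=4,suppress=True)
s=ctrl.read_state(); print(s['clock'],s['eef_pos'],s['eef_rot'],s['grip_width'],s['contact_force'])
im=snap('wrist','w3');snap('side','s3');snap('scene','a3')
cv2.imwrite('pics/w3b.png',cv2.resize(cv2.cvtColor(im,cv2.COLOR_RGB2BGR),(800,600),interpolation=cv2.INTER_CUBIC))
```

```text
7.95 [ 0.4403 -0.3096  0.3975] [-0.0004  0.8422  0.5392 -0.0001] 0.013314271200435226 [ 0.3066 -0.3291 -3.3491]
```

View pics/w3b.png

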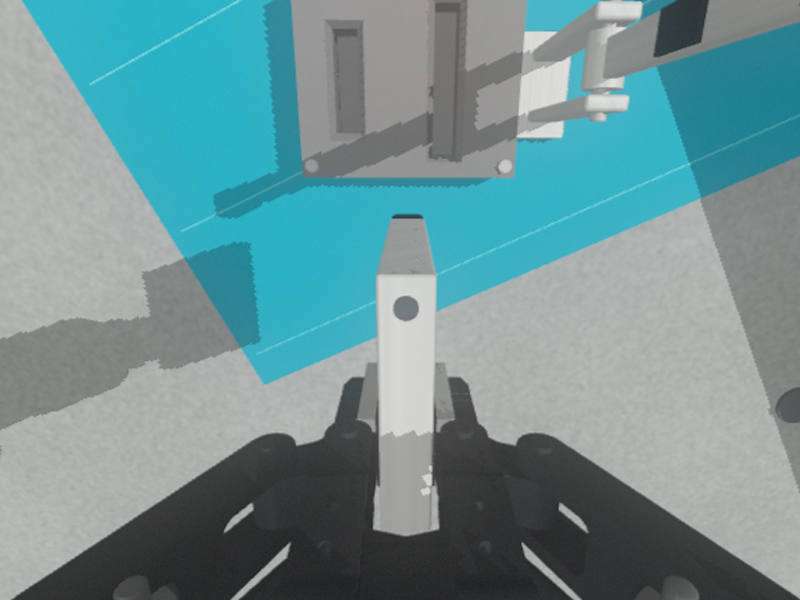

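```bash
cat > rk.py <<'E'
from h import *
np.set_printoptions(precision=4,suppress=True)
k=1/1.42857
s=ctrl.read_state();q=s['eef_rot'];tp=s['eef_pos']
yaw=2*np.arctan2(q[2],q[1]); tx=np.array([np.cos(yaw),np.sin(yaw),0]);ty=np.array([np.sin(yaw),-np.cos(yaw),0])
print('toolx yaw',np.degrees(yaw))
E
python3 - <<'E'
from rk import *
g=lambda u,v,z:onz('wrist',u*k,v*k,z)[:2]
A,B=g(304,178,.034),g(515,177,.034);d=B-A;print('edge',np.linalg.norm(d),'yaw',np.degrees(np.arctan2(d[1],d[0])),'mid',(A+B)/2)
L,Rr=[g(291,0,.034),g(304,178,.034)],[g(526,0,.034),g(515,177,.034)]
for p in(L,Rr): e=p[0]-p[1];print('side yaw',np.degrees(np.arctan2(-e[0],e[1])))
S=[g(*c,.034) for c in[(326,19),(362,21),(366,138),(331,138)]];print('short',np.mean(S,0),np.linalg.norm(S[0]-S[3]),np.linalg.norm(S[1]-S[0]))
Lg=[g(*c,.034) for c in[(428,158),(466,160)]];m=np.mean(Lg,0);print('long end mid',m,np.linalg.norm(Lg[1]-Lg[0]))
for y in(-24.7,np.degrees(np.arctan2(d[1],d[0]))):
    y=np.radians(y);ry=np.array([-np.sin(y),np.cos(y)]);rx=np.array([np.cos(y),np.sin(y)])
    print('long from end',m+ry*.05125,'long from short',np.mean(S,0)+rx*.067,'long from edge',(A+B)/2+ry*.062+rx*.025)
# module in hand: solve a, ztop in plane ty=0
def hit(u,v):
    o,dd=ray('wrist',u*k,v*k); t=((tp-o)@ty)/(dd@ty) if 0 else None
    return o,dd
from scipy.optimize import fsolve
ot,dt=ray('wrist',407*k,275*k);ob,db=ray('wrist',407.5*k,214*k)
# point at z zt on ray -> tool x coordinate
fx=lambda o,d,z:((o+d*(z-o[2])/d[2]-tp)@tx,(o+d*(z-o[2])/d[2]-tp)@ty)
zt=fsolve(lambda z:fx(ot,dt,z)[0]-fx(ob,db,z-.1)[0],.26)[0]
print('ztop',zt,'tool x,y of end',fx(ot,dt,zt),'bottom',fx(ob,db,zt-.1))
w=[fx(*ray('wrist',u*k,275*k),zt)[1] for u in(378,436)];print('thick',w)
E
```

```text
toolx yaw 65.22324593835668
edge 0.1501962456625049 yaw -24.485613970189135 mid [ 0.466  -0.2584]
side yaw -24.489037181702916
side yaw -24.044574904512032
short [ 0.4537 -0.1839] 0.07229855491742876 0.023141240558608604
long end mid [ 0.4952 -0.2579] 0.026786277226317143
long from end [ 0.5166 -0.2114] long from short [ 0.5145 -0.2119] long from edge [ 0.5146 -0.2125]
long from end [ 0.5165 -0.2113] long from short [ 0.5146 -0.2117] long from edge [ 0.5144 -0.2123]
ztop 0.2620993342935615 tool x,y of end (np.float64(0.050225076272832486), np.float64(-0.0006869052780265422)) bottom (np.float64(0.05022507627283246), np.float64(-0.00017476010437693677))
thick [np.float64(-0.007639035297438456), np.float64(0.006264777931271622)]
```

>>> {"name": "send_rows", "arguments": {
  "motion": [
    {"hand": 0,"delta_pos": [0,0,0],"spin": -0.05},
    {"hand": 0,"delta_pos": [0.8,0.2,0],"spin": 0},
    {"hand": 0,"delta_pos": [0.9,0.2,0],"spin": 0},
    {"hand": 0.0,"delta_pos": [0.8,0.2,0],"spin": 0},
    {"hand": 0.0,"delta_pos": [0.37,0.1,0],"spin": 0}
  ]
}}

```text
clock: 8.52
eef_pos: [0.5151, -0.2143, 0.3978]
eef_rot: [-0.0, 0.84, 0.542, 0.001]
contact_force: [-0.9, -0.2, -3.4]
grip_width: 0.0133
gripper_force: 59.3
```

>>> {"name": "send_rows", "arguments": {
  "motion": [
    {"hand": 0,"delta_pos": [0,0,0.7],"spin": 0},
    {"hand": 0,"delta_pos": [0,0,0.9],"spin": 0},
    {"hand": 0,"delta_pos": [0,0,0.8],"spin": 0},
    {"hand": 0.0,"delta_pos": [0,0,0.3],"spin": 0},
    {"hand": 0.0,"delta_pos": [0,0,0],"spin": 0}
  ]
}}

```text
clock: 8.93
eef_pos: [0.5126, -0.2164, 0.2861]
eef_rot: [-0.003, 0.841, 0.541, -0.002]
contact_force: [-1.0, 0.7, -3.5]
grip_width: 0.0132
gripper_force: 59.3
```

Run:
```python
from rk import *
print(tp,'d tool',(np.array([.5133,-.2166,0])-tp)@tx/.04,(np.array([.5133,-.2166,0])-tp)@ty/.04, s['contact_force'])
im=snap('wrist','w4')
cv2.imwrite('pics/w4b.png',cv2.resize(cv2.cvtColor(im,cv2.COLOR_RGB2BGR),(800,600),interpolation=cv2.INTER_CUBIC))
```

```text
toolx yaw 65.52723063582988
[ 0.5126 -0.2164  0.2861] d tool 0.002582027768684175 0.017726863854851505 [-1.0063  0.6815 -3.5048]
```

View pics/w4b.png

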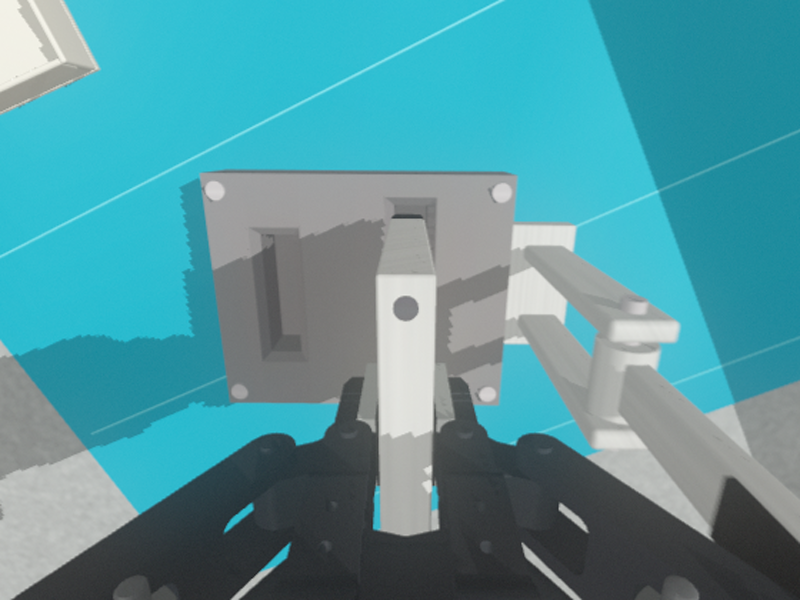

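Run:
```python
from rk import *
f=lambda u,v,z:(lambda X:np.array([(X-tp)@tx,(X-tp)@ty])*1000)(onz('wrist',u*k,v*k,z))
print('mouth end',f(387,198,.034),f(436,198,.034),'-> centre x',f(411,198,.034)[0]-51.25)
print('mod bottom end',f(393,214,tp[2]-.2354),f(423,214,tp[2]-.2354))
C=[f(202,174,.034),f(517,175,.034),f(499,404,.034),f(228,402,.034)];print('block',C,np.mean(C,0)+[0,25])
S=[f(*c,.034) for c in[(249,228),(299,228),(306,361),(261,361)]];print('short',S,np.mean(S,0),np.mean(S,0)+[0,67])
```

```text
toolx yaw 65.51474242581178
mouth end [ 55.2627 -10.8383] [55.2834 12.9177] -> centre x 4.022806086045051
mod bottom end [50.3073 -7.4077] [50.3207  6.0486]
block [array([ 66.4657, -99.0982]), array([66.1078, 51.3047]), array([-58.9932,  50.9363]), array([ -58.1151, -102.0152])] [3.8663 0.2819]
short [array([ 40.575 , -79.4294]), array([ 40.6025, -54.6255]), array([-32.3766, -56.1766]), array([-32.4327, -80.7915])] [  4.092  -67.7557] [ 4.092  -0.7557]
```

>>> {"name": "send_rows", "arguments": {
  "motion": [
    {"hand": 0,"delta_pos": [-0.03,0.018,0],"spin": 0},
    {"hand": 0,"delta_pos": [0,0,0.2],"spin": 0},
    {"hand": 0,"delta_pos": [0,0,0.2],"spin": 0},
    {"hand": 0.0,"delta_pos": [0,0,0.2],"spin": 0},
    {"hand": 0.0,"delta_pos": [0,0,0.15],"spin": 0}
  ]
}}

```text
clock: 9.4
eef_pos: [0.5134, -0.2183, 0.2592]
eef_rot: [-0.0, 0.841, 0.541, -0.0]
contact_force: [-11.7, 4.3, 35.7]
grip_width: 0.0134
gripper_force: 65.6
```

>>> {"name": "send_rows", "arguments": {
  "motion": [
    {"hand": 0,"delta_pos": [0,0,0.1],"spin": 0},
    {"hand": 0,"delta_pos": [0,0,0.1],"spin": 0},
    {"hand": 0,"delta_pos": [0,0,0.05],"spin": 0},
    {"hand": 0.0,"delta_pos": [0,0,0.04],"spin": 0},
    {"hand": 0.0,"delta_pos": [0,0,0],"spin": 0}
  ]
}}

```text
clock: 9.82
eef_pos: [0.5133, -0.2182, 0.2472]
eef_rot: [-0.001, 0.841, 0.541, -0.001]
contact_force: [-2.2, 0.3, -5.0]
grip_width: 0.0132
gripper_force: 59.9
```

>>> {"name": "send_rows", "arguments": {
  "motion": [
    {"hand": 0,"delta_pos": [0,0,0.04],"spin": 0},
    {"hand": 0,"delta_pos": [0,0,0.03],"spin": 0},
    {"hand": 0,"delta_pos": [0,0,0.02],"spin": 0},
    {"hand": 0.0,"delta_pos": [0,0,0],"spin": 0},
    {"hand": 0.0,"delta_pos": [0,0,0],"spin": 0}
  ],
  "newtons": 30
}}

```text
clock: 10.23
eef_pos: [0.5133, -0.2182, 0.2442]
eef_rot: [-0.001, 0.841, 0.541, -0.0]
contact_force: [-4.5, 2.3, -2.9]
grip_width: 0.0134
gripper_force: 60.1
```

>>> {"name": "send_rows", "arguments": {
  "motion": [
    {"hand": 0,"delta_pos": [0,0,0.03],"spin": 0},
    {"hand": 0,"delta_pos": [0,0,0.03],"spin": 0},
    {"hand": 0,"delta_pos": [0,0,0.02],"spin": 0},
    {"hand": 0.0,"delta_pos": [0,0,0],"spin": 0},
    {"hand": 0.0,"delta_pos": [0,0,0],"spin": 0}
  ]
}}

```text
clock: 10.65
eef_pos: [0.5133, -0.2182, 0.2411]
eef_rot: [-0.001, 0.841, 0.541, -0.0]
contact_force: [-4.8, 2.8, -2.0]
grip_width: 0.0131
gripper_force: 60.5
```

>>> {"name": "send_rows", "arguments": {
  "motion": [
    {"hand": 0,"delta_pos": [0,0,0.03],"spin": 0},
    {"hand": 0,"delta_pos": [0,0,0.03],"spin": 0},
    {"hand": 0,"delta_pos": [0,0,0.02],"spin": 0},
    {"hand": 0.0,"delta_pos": [0,0,0],"spin": 0},
    {"hand": 0.0,"delta_pos": [0,0,0],"spin": 0}
  ]
}}

```text
clock: 11.07
eef_pos: [0.5133, -0.2182, 0.2379]
eef_rot: [-0.001, 0.841, 0.541, -0.0]
contact_force: [-4.6, 2.4, -0.9]
grip_width: 0.013
gripper_force: 60.6
```

Run:
```python
from rk import *
print(tp,s['contact_force'],s['moment'])
im=snap('wrist','w5')
c=cv2.cvtColor(im,cv2.COLOR_RGB2BGR)[100:310,130:410]
cv2.imwrite('pics/w5b.png',cv2.resize(c,None,fx=2.857,fy=2.857,interpolation=cv2.INTER_CUBIC))
```

```text
toolx yaw 65.49369633878479
[ 0.5133 -0.2182  0.2379] [-4.6286  2.3563 -0.9008] [ 0.4434  1.06   -0.2623]
```

View pics/w5b.png

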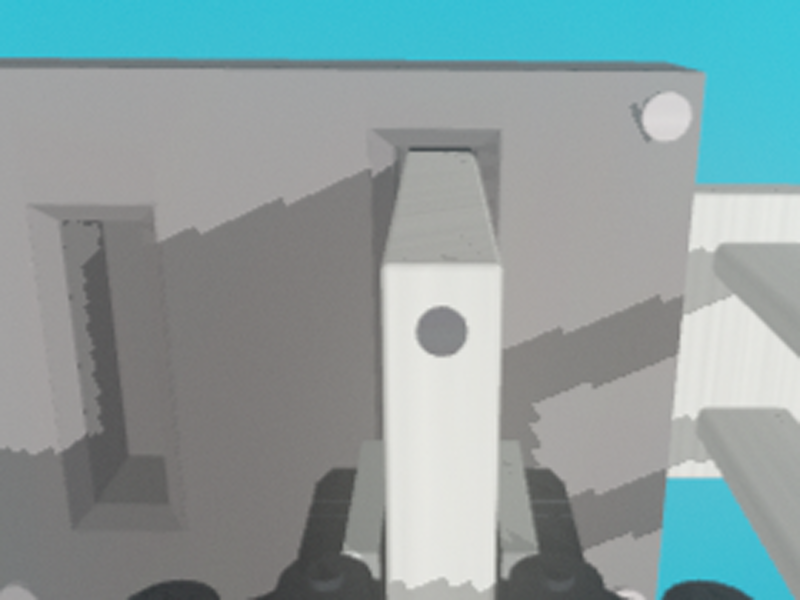

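Run:
```python
from rk import *
o,d=ray('wrist',130+442/2.857,100+152.5/2.857)
for v in (150,152.5,154.5,265):
  o,d=ray('wrist',130+442/2.857,100+v/2.857)
  for a in(.0493,.0503,.0513):
    t=(a-(o-tp)@tx)/(d@tx); print(v,a,(o+t*d)[2])
for u in (383,501): print((onz('wrist',130+u/2.857,192.75,.107)-tp)@ty)
```

```text
toolx yaw 65.48942077669209
150 0.0493 0.0074844027436201666
150 0.0503 0.013985199413847932
150 0.0513 0.020485996084075697
152.5 0.0493 0.0109820726359951
152.5 0.0503 0.017368935735158797
152.5 0.0513 0.023755798834322495
154.5 0.0493 0.013697344781246207
154.5 0.0503 0.019995760239140598
154.5 0.0513 0.02629417569703496
265 0.0493 0.09941148257336879
265 0.0503 0.10291783414020723
265 0.0513 0.10642418570704565
-0.00765494462604617
0.005867669630429223
```

>>> {"name": "send_rows", "arguments": {
  "motion": [
    {"hand": 0,"delta_pos": [0,0,0.03],"spin": 0},
    {"hand": 0,"delta_pos": [0,0,0.03],"spin": 0},
    {"hand": 0,"delta_pos": [0,0,0],"spin": 0},
    {"hand": 0.0,"delta_pos": [0,0,0],"spin": 0},
    {"hand": 0.0,"delta_pos": [0,0,0],"spin": 0}
  ]
}}

```text
clock: 11.53
eef_pos: [0.5132, -0.2184, 0.2363]
eef_rot: [-0.0, 0.841, 0.541, -0.0]
contact_force: [-7.0, 2.7, 5.2]
grip_width: 0.0133
gripper_force: 61.2
```

>>> {"name": "send_rows", "arguments": {
  "motion": [
    {"hand": 0,"delta_pos": [0,0,0.03],"spin": 0},
    {"hand": 0,"delta_pos": [0,0,0],"spin": 0},
    {"hand": 0,"delta_pos": [0,0,0],"spin": 0},
    {"hand": 0.0,"delta_pos": [0,0,0],"spin": 0},
    {"hand": 0.0,"delta_pos": [0,0,0],"spin": 0}
  ]
}}

```text
clock: 11.95
eef_pos: [0.5132, -0.2184, 0.2362]
eef_rot: [-0.0, 0.841, 0.541, -0.0]
contact_force: [-10.7, 3.8, 14.5]
grip_width: 0.013
gripper_force: 62.5
```

>>> {"name": "send_rows", "arguments": {
  "motion": [
    {"hand": 0.2,"delta_pos": [0,0,0],"spin": 0},
    {"hand": 0.35,"delta_pos": [0,0,0],"spin": 0},
    {"hand": 0.45,"delta_pos": [0,0,0],"spin": 0},
    {"hand": 0.45,"delta_pos": [0,0,0],"spin": 0},
    {"hand": 0.45,"delta_pos": [0,0,0],"spin": 0}
  ]
}}

```text
clock: 12.37
eef_pos: [0.514, -0.2186, 0.2346]
eef_rot: [0.001, 0.841, 0.541, 0.0]
contact_force: [0.3, 0.4, 0.4]
grip_width: 0.0383
gripper_force: 0.0
```

>>> {"name": "send_rows", "arguments": {
  "motion": [
    {"hand": 0.45,"delta_pos": [0,0,-0.2],"spin": 0},
    {"hand": 0.45,"delta_pos": [0,0,-0.6],"spin": 0},
    {"hand": 0.45,"delta_pos": [0,0,-0.9],"spin": 0},
    {"hand": 0.45,"delta_pos": [0,0,-1],"spin": 0},
    {"hand": 0.45,"delta_pos": [0,0,-1],"spin": 0}
  ]
}}

```text
clock: 12.78
eef_pos: [0.5135, -0.2183, 0.3846]
eef_rot: [0.0, 0.841, 0.541, -0.0]
contact_force: [1.4, -0.5, 0.3]
grip_width: 0.0383
gripper_force: 0.0
```

Run:
```python
from rk import *
print(tp,s['contact_force'],s['grip_width'])
b=cv2.cvtColor(snap('side','s6'),cv2.COLOR_RGB2BGR)[80:220,260:400]
a=cv2.cvtColor(snap('wrist','w6'),cv2.COLOR_RGB2BGR)
cv2.imwrite('pics/d6.png',np.hstack([cv2.resize(b,(420,420),interpolation=cv2.INTER_CUBIC),cv2.resize(a,(380,285)) if 0 else a[:420,100:480]]))
```

```text
toolx yaw 65.4978648005033
[ 0.5135 -0.2183  0.3846] [ 1.401  -0.5469  0.2627] 0.038282347363583755
```

View pics/d6.png

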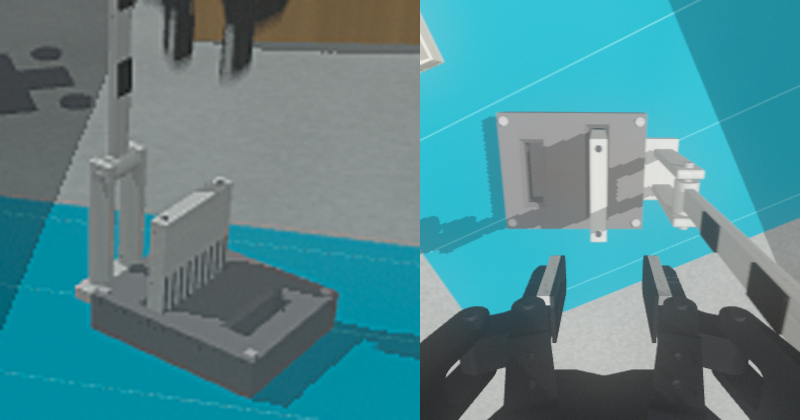

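Run:
```python
from rk import *
im=cv2.imread('pics/w6.png')
g=lambda u,v,z:onz('wrist',u,v,z)[:2]
hsv=cv2.cvtColor(im,cv2.COLOR_BGR2HSV)
m=((hsv[...,1]<40)&(hsv[...,2]>195)).astype(np.uint8);m[:, :255]=0;m[:,300:]=0;m[250:]=0
n,lab,st,_=cv2.connectedComponentsWithStats(m);i=1+np.argmax(st[1:,4]);print(st[i]);x,y,w,h,_=st[i]
rr=[(r,np.where(lab[r]==i)[0]) for r in(y+4,y+h//2,y+h-5)];print([(r,c.min(),c.max()) for r,c in rr])
for z in(.102,.107,.112):print(z,np.linalg.norm(g(x+w/2,y,z)-g(x+w/2,y+h,z)), (g(x+w/2,y,z)+g(x+w/2,y+h,z))/2)
A=[g(*c,.034) for c in[(178,113),(328,112),(324,228),(186,229)]]
c=np.mean(A,0);d=A[1]-A[0]+A[2]-A[3];yw=np.arctan2(d[1],d[0]);rx=np.array([np.cos(yw),np.sin(yw)]);ry=np.array([-rx[1],rx[0]])
print(c,np.degrees(yw),'long',c+.025*rx,'short',c-.042*rx,[np.linalg.norm(A[j]-A[(j+1)%4]) for j in range(4)])
```

```text
toolx yaw 65.50841759191965
[ 270  139   17   74 1116]
[(np.int32(143), np.int64(270), np.int64(286)), (np.int32(176), np.int64(271), np.int64(286)), (np.int32(208), np.int64(271), np.int64(282))]
0.102 0.06269582488280762 [ 0.5217 -0.2009]
0.107 0.06147792086071901 [ 0.5222 -0.1998]
0.112 0.06026001683863042 [ 0.5227 -0.1987]
[ 0.4934 -0.2014] -24.245576003161172 long [ 0.5162 -0.2117] short [ 0.4551 -0.1842] [np.float64(0.1471532447851217), np.float64(0.12326472078446818), np.float64(0.15233144788656025), np.float64(0.12274489742912892)]
```

>>> {"name": "send_rows", "arguments": {
  "motion": [
    {"hand": 0.45,"delta_pos": [0,0,-0.2],"spin": -0.9},
    {"hand": 0.45,"delta_pos": [0,0,0],"spin": -1},
    {"hand": 0.45,"delta_pos": [0,0,0],"spin": -1},
    {"hand": 0.45,"delta_pos": [0,0,0],"spin": -1},
    {"hand": 0.45,"delta_pos": [0,0,0],"spin": -1}
  ]
}}

```text
clock: 13.3
eef_pos: [0.5137, -0.2184, 0.3908]
eef_rot: [0.0, 0.674, 0.738, 0.0]
contact_force: [0.6, -0.3, -0.1]
grip_width: 0.0383
gripper_force: 0.0
```

>>> {"name": "send_rows", "arguments": {
  "motion": [
    {"hand": 1,"delta_pos": [0,0,0],"spin": -0.47},
    {"hand": 1,"delta_pos": [0.94,-0.014,0],"spin": 0},
    {"hand": 1,"delta_pos": [0.95,-0.014,0],"spin": 0},
    {"hand": 1,"delta_pos": [0.95,-0.014,0],"spin": 0},
    {"hand": 1,"delta_pos": [0.95,-0.014,0],"spin": 0}
  ],
  "newtons": 20
}}

```text
clock: 13.72
eef_pos: [0.4906, -0.0672, 0.3906]
eef_rot: [0.0, 0.658, 0.753, 0.0]
contact_force: [0.5, 1.1, 0.6]
grip_width: 0.0852
gripper_force: 0.0
```

>>> {"name": "send_rows", "arguments": {
  "motion": [
    {"hand": 1,"delta_pos": [0.95,-0.014,0],"spin": 0},
    {"hand": 1,"delta_pos": [0.95,-0.014,0],"spin": 0},
    {"hand": 1,"delta_pos": [0.95,-0.014,0],"spin": 0},
    {"hand": 1,"delta_pos": [0.95,-0.014,0],"spin": 0},
    {"hand": 1,"delta_pos": [0.95,-0.014,0],"spin": 0}
  ]
}}

```text
clock: 14.13
eef_pos: [0.4622, 0.1212, 0.3909]
eef_rot: [0.0, 0.658, 0.753, 0.0]
contact_force: [1.3, 0.0, 0.2]
grip_width: 0.0853
gripper_force: 0.0
```

>>> {"name": "send_rows", "arguments": {
  "motion": [
    {"hand": 1,"delta_pos": [0.95,-0.014,0],"spin": 0},
    {"hand": 1,"delta_pos": [0.95,-0.014,0],"spin": 0},
    {"hand": 1,"delta_pos": [0.95,-0.014,0],"spin": 0},
    {"hand": 1,"delta_pos": [0.95,-0.014,0],"spin": 0},
    {"hand": 1,"delta_pos": [0.2,0,0],"spin": 0}
  ]
}}

```text
clock: 14.55
eef_pos: [0.4378, 0.282, 0.3907]
eef_rot: [-0.0, 0.656, 0.754, 0.001]
contact_force: [0.2, -0.1, 0.9]
grip_width: 0.0853
gripper_force: 0.0
```

>>> {"name": "send_rows", "arguments": {
  "motion": [
    {"hand": 1,"delta_pos": [0,0,0],"spin": 0},
    {"hand": 1,"delta_pos": [0,0,0],"spin": 0},
    {"hand": 1,"delta_pos": [0,0,0],"spin": 0},
    {"hand": 1,"delta_pos": [0,0,0],"spin": 0},
    {"hand": 1,"delta_pos": [0,0,0],"spin": 0}
  ]
}}

```text
clock: 14.97
eef_pos: [0.4395, 0.2764, 0.3906]
eef_rot: [0.0, 0.659, 0.752, 0.0]
contact_force: [0.2, -0.7, -0.5]
grip_width: 0.0851
gripper_force: 0.0
```

Run:
```python
from rk import *
T=np.array([.434,.310,.252]);d=(T-tp)/.04
print(s['clock'],tp,'need',d@tx,d@ty,-d[2])
im=snap('wrist','w7')
# seated wide check in side image: predicted top corners vs seen (311.7,154),(336.7,140)
y=np.radians(-24.4);rx=np.array([np.cos(y),np.sin(y)]);ry=np.array([-rx[1],rx[0]]);c=np.array([.515,-.212])
for z in(.107,.117):print(z,[proj('side',[*(c+a*rx+b*ry),z]).round(1) for a,b in[(-.007,.045),(.007,.045),(-.007,-.045)]])
hsv=cv2.cvtColor(im,cv2.COLOR_RGB2HSV);m=((hsv[...,1]<40)&(hsv[...,2]>150)).astype(np.uint8)
n,lab,st,ce=cv2.connectedComponentsWithStats(m)
for i in range(1,n):
    if st[i,4]>400:
        r=cv2.approxPolyDP(max(cv2.findContours((lab==i).astype(np.uint8),0,2)[0],key=cv2.contourArea),4,True)[:,0].tolist();print(st[i],r)
```

```text
toolx yaw 97.59569187801127
14.9667 [0.4395 0.2764 0.3906] need 0.8498643481792307 -0.02660455346714941 3.4646801417679507
0.107 [array([315.5, 154.6]), array([310.4, 152.7]), array([337.7, 139.8])]
0.117 [array([315.7, 150.6]), array([310.5, 148.7]), array([338.1, 136. ])]
[    0     0   483   114 29622] [[0, 73], [33, 83], [49, 99], [134, 112], [133, 23], [466, 71], [482, 0], [0, 0]]
[298  89  29  29 768] [[298, 89], [298, 117], [324, 116], [325, 91]]
[ 334   91   62  205 8523] [[395, 92], [345, 91], [334, 295], [338, 275], [375, 275]]
[ 264  119   73  192 6602] [[331, 119], [264, 123], [265, 197], [279, 201], [297, 195], [295, 310], [318, 288], [320, 215], [336, 204], [316, 218], [297, 213], [302, 203], [322, 193], [322, 183], [329, 178]]
[    0   137   137   224 25622] [[134, 142], [75, 138], [71, 146], [48, 141], [30, 149], [0, 143], [0, 301], [11, 316], [17, 313], [22, 343], [18, 360], [58, 330], [76, 329], [82, 337], [105, 333], [135, 307]]
[  0 308  19  74 897] [[0, 308], [0, 381], [18, 365], [12, 366], [15, 333]]
[ 191  323   61   65 2739] [[251, 331], [201, 323], [191, 374], [202, 387], [226, 378], [230, 368], [244, 368]]
[ 85 393  44  27 802] [[128, 419], [117, 393], [96, 398], [85, 419]]
```

Run:
```python
from rk import *
im=cv2.imread('pics/w7.png');gy=cv2.cvtColor(im,cv2.COLOR_BGR2GRAY)
A,B,C=onz('wrist',264,123,.11),onz('wrist',265,198,.11),onz('wrist',279,202,.118)
print(A,B,np.linalg.norm(A-B),'back mid',(A+B)/2,'front -y',C,'front mid',C+.03*np.array([-.134,.991,0]))
for r in(140,165,190):print(r,gy[r,256:290].tolist())
for c in(272,300):print(c,gy[112:130,c].tolist(),gy[188:210,c].tolist())
```

```text
toolx yaw 97.60455943570612
[0.4145 0.3385 0.11  ] [0.4221 0.2793 0.11  ] 0.05970388823459835 back mid [0.4183 0.3089 0.11  ] front -y [0.4337 0.2799 0.118 ] front mid [0.4297 0.3097 0.118 ]
140 [115, 115, 117, 119, 118, 118, 116, 119, 173, 180, 180, 182, 184, 181, 181, 181, 184, 184, 185, 185, 185, 199, 212, 206, 203, 202, 202, 202, 201, 202, 202, 202, 202, 202]
165 [118, 116, 115, 116, 118, 118, 116, 117, 138, 175, 183, 184, 182, 180, 179, 183, 184, 183, 184, 186, 186, 190, 213, 206, 200, 201, 200, 199, 200, 200, 200, 201, 201, 201]
190 [114, 111, 115, 115, 116, 113, 115, 114, 115, 170, 181, 183, 136, 104, 104, 103, 103, 105, 161, 183, 186, 187, 212, 204, 200, 200, 200, 199, 201, 200, 200, 201, 201, 201]
272 [117, 117, 119, 120, 119, 117, 120, 118, 120, 123, 140, 169, 183, 183, 183, 184, 184, 183] [113, 102, 103, 99, 96, 101, 142, 181, 184, 184, 181, 182, 139, 115, 114, 115, 114, 112, 111, 112, 113, 112]
300 [153, 154, 152, 154, 153, 152, 117, 123, 141, 184, 201, 202, 202, 202, 203, 202, 201, 201] [202, 199, 199, 202, 175, 156, 152, 153, 153, 153, 153, 153, 152, 153, 152, 153, 152, 152, 152, 126, 120, 114]
```

>>> {"name": "send_rows", "arguments": {
  "motion": [
    {"hand": 1,"delta_pos": [0.87,0.03,0],"spin": 0},
    {"hand": 1,"delta_pos": [0,0,0.6],"spin": 0},
    {"hand": 1,"delta_pos": [0,0,0.9],"spin": 0},
    {"hand": 1,"delta_pos": [0,0,0.9],"spin": 0},
    {"hand": 1,"delta_pos": [0,0,0.6],"spin": 0}
  ],
  "newtons": 20
}}

```text
clock: 15.43
eef_pos: [0.4351, 0.3114, 0.2678]
eef_rot: [-0.0, 0.658, 0.753, -0.001]
contact_force: [-0.2, -0.6, -0.2]
grip_width: 0.0854
gripper_force: 0.0
```

>>> {"name": "send_rows", "arguments": {
  "motion": [
    {"hand": 1,"delta_pos": [0,0,0.3],"spin": 0},
    {"hand": 1,"delta_pos": [0,0,0.16],"spin": 0},
    {"hand": 1,"delta_pos": [0,0,0],"spin": 0},
    {"hand": 0.5,"delta_pos": [0,0,0],"spin": 0},
    {"hand": 0.5,"delta_pos": [0,0,0],"spin": 0}
  ],
  "newtons": 20
}}

```text
clock: 15.85
eef_pos: [0.4362, 0.3123, 0.2533]
eef_rot: [0.0, 0.658, 0.753, 0.001]
contact_force: [0.3, 0.2, 0.0]
grip_width: 0.0636
gripper_force: 0.0
```

>>> {"name": "send_rows", "arguments": {
  "motion": [
    {"hand": 0.4,"delta_pos": [0,0,0],"spin": 0},
    {"hand": 0.3,"delta_pos": [0,0,0],"spin": 0},
    {"hand": 0.2,"delta_pos": [0,0,0],"spin": 0},
    {"hand": 0.0,"delta_pos": [0,0,0],"spin": 0},
    {"hand": 0.0,"delta_pos": [0,0.1,-0.07],"spin": 0}
  ],
  "newtons": 20
}}

```text
clock: 16.27
eef_pos: [0.4402, 0.3131, 0.2567]
eef_rot: [0.001, 0.658, 0.753, 0.002]
contact_force: [-4.6, -0.7, 12.4]
grip_width: 0.0354
gripper_force: 17.2
```

>>> {"name": "send_rows", "arguments": {
  "motion": [
    {"hand": 0,"delta_pos": [0,0.1,-0.06],"spin": 0},
    {"hand": 0,"delta_pos": [0,0.1,-0.05],"spin": 0},
    {"hand": 0,"delta_pos": [0,0.11,-0.05],"spin": 0},
    {"hand": 0.0,"delta_pos": [0,0.11,-0.04],"spin": 0},
    {"hand": 0.0,"delta_pos": [0,0.11,-0.03],"spin": 0}
  ],
  "newtons": 20
}}

```text
clock: 16.68
eef_pos: [0.4626, 0.3162, 0.2667]
eef_rot: [0.002, 0.658, 0.753, 0.004]
contact_force: [6.9, 0.4, 1.0]
grip_width: 0.02
gripper_force: 17.6
```

>>> {"name": "send_rows", "arguments": {
  "motion": [
    {"hand": 0,"delta_pos": [0,0.11,-0.02],"spin": 0},
    {"hand": 0,"delta_pos": [0,0.11,-0.02],"spin": 0},
    {"hand": 0,"delta_pos": [0,0.1,-0.01],"spin": 0},
    {"hand": 0.0,"delta_pos": [0,0.08,0],"spin": 0},
    {"hand": 0.0,"delta_pos": [0,0,0],"spin": 0}
  ],
  "newtons": 30
}}

```text
clock: 17.1
eef_pos: [0.4773, 0.3181, 0.2672]
eef_rot: [0.001, 0.658, 0.753, 0.001]
contact_force: [2.4, 0.2, 4.8]
grip_width: 0.0138
gripper_force: 30.1
```

>>> {"name": "send_rows", "arguments": {
  "motion": [
    {"hand": 0,"delta_pos": [0,0,-0.1],"spin": 0},
    {"hand": 0,"delta_pos": [0,0,-0.4],"spin": 0},
    {"hand": 0,"delta_pos": [0,0,-0.8],"spin": 0},
    {"hand": 0.0,"delta_pos": [0,0,-1],"spin": 0},
    {"hand": 0.0,"delta_pos": [0,0,-1],"spin": 0}
  ],
  "newtons": 60
}}

```text
clock: 17.52
eef_pos: [0.4753, 0.3176, 0.3981]
eef_rot: [-0.001, 0.658, 0.753, -0.003]
contact_force: [1.4, 0.5, -2.1]
grip_width: 0.013
gripper_force: 59.3
```

>>> {"name": "send_rows", "arguments": {
  "motion": [
    {"hand": 0,"delta_pos": [-0.8,-0.15,0],"spin": 0},
    {"hand": 0,"delta_pos": [-0.9,-0.17,0],"spin": 0},
    {"hand": 0,"delta_pos": [-0.9,-0.17,0],"spin": 0},
    {"hand": 0.0,"delta_pos": [-0.9,-0.17,0],"spin": 0},
    {"hand": 0.0,"delta_pos": [-0.9,-0.17,0],"spin": 0}
  ]
}}

```text
clock: 17.93
eef_pos: [0.4657, 0.1377, 0.3975]
eef_rot: [-0.001, 0.658, 0.753, -0.001]
contact_force: [1.0, -0.7, -1.2]
grip_width: 0.0134
gripper_force: 59.3
```

>>> {"name": "send_rows", "arguments": {
  "motion": [
    {"hand": 0,"delta_pos": [-0.9,-0.17,0],"spin": 0},
    {"hand": 0,"delta_pos": [-0.9,-0.17,0],"spin": 0},
    {"hand": 0,"delta_pos": [-0.9,-0.17,0],"spin": 0},
    {"hand": 0.0,"delta_pos": [-0.9,-0.17,0],"spin": 0},
    {"hand": 0.0,"delta_pos": [-0.9,-0.17,0],"spin": 0}
  ]
}}

```text
clock: 18.35
eef_pos: [0.4563, -0.0451, 0.3976]
eef_rot: [-0.001, 0.658, 0.753, -0.001]
contact_force: [0.7, -0.7, -3.2]
grip_width: 0.0131
gripper_force: 59.3
```

>>> {"name": "send_rows", "arguments": {
  "motion": [
    {"hand": 0,"delta_pos": [-0.9,-0.17,0],"spin": 0},
    {"hand": 0,"delta_pos": [-0.9,-0.17,0],"spin": 0},
    {"hand": 0,"delta_pos": [-0.75,-0.15,0],"spin": 0},
    {"hand": 0.0,"delta_pos": [0,0,0],"spin": 1},
    {"hand": 0.0,"delta_pos": [0,0,0],"spin": 1}
  ]
}}

```text
clock: 18.77
eef_pos: [0.4509, -0.149, 0.3973]
eef_rot: [-0.002, 0.736, 0.677, -0.001]
contact_force: [-0.4, -0.3, -1.7]
grip_width: 0.0133
gripper_force: 59.3
```

>>> {"name": "send_rows", "arguments": {
  "motion": [
    {"hand": 0,"delta_pos": [0,0,0],"spin": 1},
    {"hand": 0,"delta_pos": [0,0,0],"spin": 1},
    {"hand": 0,"delta_pos": [0,0,0],"spin": 1},
    {"hand": 0.0,"delta_pos": [0,0,0],"spin": 0.33},
    {"hand": 0.0,"delta_pos": [0,0,0],"spin": 0}
  ]
}}

```text
clock: 19.18
eef_pos: [0.4512, -0.1471, 0.3975]
eef_rot: [-0.001, 0.84, 0.542, -0.001]
contact_force: [0.2, 0.5, -2.2]
grip_width: 0.0131
gripper_force: 59.3
```

>>> {"name": "send_rows", "arguments": {
  "motion": [
    {"hand": 0,"delta_pos": [0,0,0],"spin": 0},
    {"hand": 0,"delta_pos": [0,0,0],"spin": 0},
    {"hand": 0,"delta_pos": [0,0,0],"spin": 0},
    {"hand": 0.0,"delta_pos": [0,0,0],"spin": 0},
    {"hand": 0.0,"delta_pos": [0,0,0],"spin": 0}
  ]
}}

```text
clock: 19.6
eef_pos: [0.4519, -0.1476, 0.3981]
eef_rot: [-0.0, 0.84, 0.543, -0.0]
contact_force: [0.3, 0.3, -1.9]
grip_width: 0.0129
gripper_force: 59.3
```

Run:
```python
from rk import *
print(s['clock'],tp,s['grip_width'],s['contact_force'])
g=cv2.cvtColor(snap('wrist','w8'),cv2.COLOR_RGB2GRAY)
p=cv2.cvtColor(cv2.imread('pics/w4.png'),cv2.COLOR_BGR2GRAY)
for n,q in(('w4',p),('w8',g)):
    print(n,[(i,int(q[i,285])) for i in range(140,240,2)])
print(g[205,255:315].tolist())
```

```text
toolx yaw 65.75905021898386
19.6 [ 0.4519 -0.1476  0.3981] 0.012924030780519971 [ 0.2764  0.2516 -1.9132]
w4 [(140, 132), (142, 133), (144, 124), (146, 122), (148, 123), (150, 77), (152, 70), (154, 164), (156, 163), (158, 164), (160, 163), (162, 164), (164, 164), (166, 163), (168, 164), (170, 163), (172, 162), (174, 165), (176, 166), (178, 164), (180, 163), (182, 164), (184, 163), (186, 163), (188, 165), (190, 164), (192, 194), (194, 217), (196, 222), (198, 222), (200, 222), (202, 222), (204, 222), (206, 222), (208, 131), (210, 130), (212, 130), (214, 130), (216, 133), (218, 133), (220, 132), (222, 130), (224, 171), (226, 223), (228, 223), (230, 223), (232, 223), (234, 224), (236, 223), (238, 223)]
w8 [(140, 145), (142, 145), (144, 145), (146, 145), (148, 109), (150, 106), (152, 146), (154, 152), (156, 152), (158, 151), (160, 151), (162, 151), (164, 150), (166, 151), (168, 150), (170, 150), (172, 150), (174, 151), (176, 149), (178, 151), (180, 150), (182, 149), (184, 151), (186, 131), (188, 59), (190, 61), (192, 124), (194, 153), (196, 154), (198, 154), (200, 153), (202, 155), (204, 152), (206, 152), (208, 152), (210, 153), (212, 153), (214, 152), (216, 151), (218, 151), (220, 152), (222, 152), (224, 152), (226, 150), (228, 151), (230, 152), (232, 151), (234, 153), (236, 151), (238, 151)]
[111, 109, 111, 110, 110, 110, 110, 112, 110, 111, 113, 109, 111, 110, 135, 147, 144, 146, 150, 150, 151, 151, 150, 152, 152, 150, 151, 152, 152, 153, 154, 152, 152, 152, 152, 153, 152, 154, 152, 154, 151, 158, 144, 121, 112, 112, 112, 113, 111, 110, 99, 106, 111, 111, 111, 112, 113, 112, 113, 113]
```

Run:
```python
from rk import *
g=cv2.cvtColor(cv2.imread('pics/w8.png'),cv2.COLOR_BGR2GRAY)
print([(i,int(g[i,278])) for i in range(236,300,2)])
f=lambda u,v,z:(lambda X:(X-tp)@tx*1000)(onz('wrist',u,v,z))
h=lambda u,v,z:(lambda X:(X-tp)@ty*1000)(onz('wrist',u,v,z))
for o in(.2292,.2354):
    print(o,'wide',f(285,149.3,tp[2]-o),f(285,192,tp[2]-o+.1),'narrow',f(285,186.3,tp[2]-o))
for r in range(238,300,2):
    c=np.where(np.abs(np.diff(g[r,240:330].astype(int)))>25)[0]+240
    if r%6==0:print(r,c.tolist())
```

```text
toolx yaw 65.75399543946733
[(236, 151), (238, 150), (240, 151), (242, 150), (244, 151), (246, 150), (248, 151), (250, 151), (252, 152), (254, 151), (256, 152), (258, 182), (260, 210), (262, 213), (264, 214), (266, 214), (268, 210), (270, 210), (272, 214), (274, 137), (276, 119), (278, 118), (280, 118), (282, 118), (284, 124), (286, 206), (288, 210), (290, 212), (292, 215), (294, 214), (296, 210), (298, 212)]
0.2292 wide 51.44124061830687 52.19549061726525 narrow 27.73030833884811
0.2354 wide 50.5485977180676 50.442177657146296 narrow 26.096255957772982
240 [301]
246 [302]
252 [302]
258 [299]
264 [245, 254, 263, 264, 303, 312, 322]
270 [240, 253, 263, 264, 303, 314, 327]
276 [252, 264, 275, 276, 291, 302, 303, 315, 328]
282 [251, 264, 265, 275, 276, 291, 302, 303, 316]
288 [249, 250, 262, 264, 265, 302, 303, 304, 316, 317]
294 [261, 262, 264, 265, 302, 303, 305]
```

Run:
```python
from rk import *
from scipy.optimize import fsolve
F=lambda v,z:onz('wrist',285,v,z)
f=lambda v,z:(F(v,z)-tp)@tx
h=lambda u,v,z:(onz('wrist',u,v,z)-tp)@ty*1000
for vb in(185.5,186.3):
    z=fsolve(lambda z:f(258.5,z)-f(vb,z-.1),.26)[0];a=f(258.5,z);print('top off',tp[2]-z,'a',a)
g=cv2.cvtColor(cv2.imread('pics/w8.png'),cv2.COLOR_BGR2GRAY)
p=cv2.cvtColor(cv2.imread('pics/w4.png'),cv2.COLOR_BGR2GRAY)
def edges(q,r,lo,hi):
    d=np.abs(np.diff(cv2.GaussianBlur(q,(1,3),0)[r].astype(float)));return [(i+.5,int(d[i])) for i in range(lo,hi) if d[i]>15]
print('n top',edges(g,262,255,310),'n bot',edges(g,196,255,310)); print('w top',edges(p,196,255,315),'w bot',edges(p,156,260,310))
for r,off in((262,.1325),(196,.2192)):
    pass
print('n tool y top',h(264.3,262,tp[2]-.1325),h(303.2,262,tp[2]-.1325))
# shorter-slot mouth in w8 : print edges of image columns near
print([(i,int(g[i,285])) for i in range(90,150,2)])
C=[(.4529,-.1842)]
d=(np.array([*C[0],0])-tp);print('slot rel tool',d@tx,d@ty)
for zz,yy in((.034,.03625),(.03,.03225)):
    X=np.array([.4529,-.1842,zz])+ (yy)*tx; print(proj('wrist',X))
```

```text
toolx yaw 65.75399543946733
top off 0.12961327570393427 a 0.028154227350154108
top off 0.1316497898730295 a 0.027084649471887205
n top [(263.5, 29), (264.5, 26), (265.5, 21), (303.5, 37), (304.5, 20)] n bot [(268.5, 25), (296.5, 26)]
w top [(262.5, 44), (263.5, 25), (264.5, 17), (304.5, 32), (305.5, 20)] w bot [(296.5, 21), (297.5, 30), (304.5, 18)]
n tool y top -8.023374638130903 5.906216818263134
[(90, 147), (92, 146), (94, 146), (96, 146), (98, 146), (100, 145), (102, 145), (104, 145), (106, 146), (108, 145), (110, 145), (112, 145), (114, 145), (116, 144), (118, 145), (120, 145), (122, 145), (124, 144), (126, 142), (128, 175), (130, 144), (132, 144), (134, 144), (136, 145), (138, 146), (140, 145), (142, 145), (144, 145), (146, 145), (148, 109)]
slot rel tool -0.03295356736609631 0.01595296573006701
[299.713  176.2581]
[299.4794 179.0289]
```

>>> {"name": "send_rows", "arguments": {
  "motion": [
    {"hand": 0,"delta_pos": [0,0,0],"spin": 0.04},
    {"hand": 0,"delta_pos": [-0.4,0.22,0],"spin": 0},
    {"hand": 0,"delta_pos": [-0.377,0.223,0],"spin": 0},
    {"hand": 0.0,"delta_pos": [0,0,0.6],"spin": 0},
    {"hand": 0.0,"delta_pos": [0,0,0.9],"spin": 0}
  ]
}}

```text
clock: 20.07
eef_pos: [0.4562, -0.1847, 0.3403]
eef_rot: [0.004, 0.841, 0.54, 0.002]
contact_force: [0.5, -0.1, -2.9]
grip_width: 0.0135
gripper_force: 59.4
```

>>> {"name": "send_rows", "arguments": {
  "motion": [
    {"hand": 0,"delta_pos": [0,0,0.8],"spin": 0},
    {"hand": 0,"delta_pos": [0,0,0.5],"spin": 0},
    {"hand": 0,"delta_pos": [0,0,0],"spin": 0},
    {"hand": 0.0,"delta_pos": [0,0,0],"spin": 0},
    {"hand": 0.0,"delta_pos": [0,0,0],"spin": 0}
  ]
}}

```text
clock: 20.48
eef_pos: [0.4558, -0.1836, 0.2875]
eef_rot: [0.001, 0.841, 0.541, 0.001]
contact_force: [-0.3, -0.1, -2.1]
grip_width: 0.013
gripper_force: 59.2
```

Run:
```python
from rk import *
d=np.array([.4552,-.1832,.2375])-tp;print(tp,'need',d@tx/.04,d@ty/.04,-d[2]/.04,s['contact_force'])
g=cv2.cvtColor(snap('wrist','w9'),cv2.COLOR_RGB2GRAY)
print('col284',[(i,int(g[i,284])) for i in range(110,200,2)])
for r in(165,172,180):
    print(r,g[r,240:330:2].tolist())
f=lambda u,v,z:(lambda X:np.array([(X-tp)@tx,(X-tp)@ty])*1000)(onz('wrist',u,v,z))
print([f(284,v,.034).round(1).tolist() for v in(160,165,170,175,180,185)])
```

```text
toolx yaw 65.49333520899097
[ 0.4558 -0.1836  0.2875] need 0.0042980024129210675 -0.017225197353989308 1.2491807103631694 [-0.2783 -0.0837 -2.1315]
col284 [(110, 144), (112, 144), (114, 143), (116, 145), (118, 146), (120, 144), (122, 143), (124, 147), (126, 136), (128, 108), (130, 136), (132, 152), (134, 152), (136, 152), (138, 152), (140, 150), (142, 152), (144, 150), (146, 151), (148, 152), (150, 149), (152, 150), (154, 150), (156, 150), (158, 149), (160, 150), (162, 149), (164, 150), (166, 147), (168, 124), (170, 121), (172, 114), (174, 113), (176, 112), (178, 112), (180, 113), (182, 112), (184, 112), (186, 100), (188, 54), (190, 60), (192, 121), (194, 152), (196, 153), (198, 152)]
165 [150, 151, 151, 150, 150, 150, 151, 151, 151, 150, 151, 150, 150, 149, 150, 150, 150, 149, 150, 149, 150, 148, 150, 148, 149, 149, 148, 148, 149, 149, 149, 150, 149, 150, 150, 150, 149, 151, 149, 151, 149, 151, 150, 149, 149]
172 [151, 150, 151, 150, 151, 148, 150, 149, 150, 149, 150, 150, 142, 143, 143, 111, 113, 113, 113, 113, 115, 113, 114, 113, 114, 114, 111, 114, 112, 135, 149, 149, 149, 150, 151, 151, 150, 151, 150, 120, 112, 113, 113, 112, 113]
180 [151, 151, 150, 150, 151, 150, 149, 150, 148, 150, 150, 151, 143, 143, 142, 121, 111, 112, 113, 111, 112, 112, 113, 111, 112, 111, 106, 110, 110, 109, 112, 113, 111, 113, 112, 111, 114, 115, 112, 112, 112, 112, 113, 112, 111]
[[40.3, -0.0], [36.8, -0.0], [33.2, -0.0], [29.5, -0.0], [25.9, 0.0], [22.1, 0.0]]
```

>>> {"name": "send_rows", "arguments": {
  "motion": [
    {"hand": 0,"delta_pos": [0.02,-0.02,0],"spin": 0},
    {"hand": 0,"delta_pos": [0,0,0.2],"spin": 0},
    {"hand": 0,"delta_pos": [0,0,0.15],"spin": 0},
    {"hand": 0.0,"delta_pos": [0,0,0.15],"spin": 0},
    {"hand": 0.0,"delta_pos": [0,0,0.1],"spin": 0}
  ]
}}

```text
clock: 20.95
eef_pos: [0.4545, -0.1821, 0.2612]
eef_rot: [-0.0, 0.841, 0.541, -0.0]
contact_force: [0.2, -0.1, -1.7]
grip_width: 0.0133
gripper_force: 59.5
```

>>> {"name": "send_rows", "arguments": {
  "motion": [
    {"hand": 0,"delta_pos": [0,0,0.1],"spin": 0},
    {"hand": 0,"delta_pos": [0,0,0.1],"spin": 0},
    {"hand": 0,"delta_pos": [0,0,0.1],"spin": 0},
    {"hand": 0.0,"delta_pos": [0,0,0.1],"spin": 0},
    {"hand": 0.0,"delta_pos": [0,0,0],"spin": 0}
  ]
}}

```text
clock: 21.37
eef_pos: [0.4545, -0.1821, 0.2452]
eef_rot: [-0.001, 0.841, 0.541, -0.0]
contact_force: [0.2, 0.7, -2.6]
grip_width: 0.0134
gripper_force: 59.4
```

>>> {"name": "send_rows", "arguments": {
  "motion": [
    {"hand": 0,"delta_pos": [0,0,0.05],"spin": 0},
    {"hand": 0,"delta_pos": [0,0,0.05],"spin": 0},
    {"hand": 0,"delta_pos": [0,0,0.04],"spin": 0},
    {"hand": 0.0,"delta_pos": [0,0,0],"spin": 0},
    {"hand": 0.0,"delta_pos": [0,0,0],"spin": 0}
  ]
}}

```text
clock: 21.78
eef_pos: [0.4547, -0.1822, 0.2405]
eef_rot: [0.0, 0.841, 0.541, -0.0]
contact_force: [-0.3, -0.5, -2.6]
grip_width: 0.013
gripper_force: 59.4
```

>>> {"name": "send_rows", "arguments": {
  "motion": [
    {"hand": 0,"delta_pos": [0,0,0.03],"spin": 0},
    {"hand": 0,"delta_pos": [0,0,0.02],"spin": 0},
    {"hand": 0,"delta_pos": [0,0,0],"spin": 0},
    {"hand": 0.0,"delta_pos": [0,0,0],"spin": 0},
    {"hand": 0.0,"delta_pos": [0,0,0],"spin": 0}
  ]
}}

```text
clock: 22.2
eef_pos: [0.4548, -0.1822, 0.2385]
eef_rot: [0.0, 0.841, 0.541, 0.0]
contact_force: [0.3, -0.2, -2.5]
grip_width: 0.0132
gripper_force: 59.4
```

>>> {"name": "send_rows", "arguments": {
  "motion": [
    {"hand": 0,"delta_pos": [0,0,0.03],"spin": 0},
    {"hand": 0,"delta_pos": [0,0,0.03],"spin": 0},
    {"hand": 0,"delta_pos": [0,0,0],"spin": 0},
    {"hand": 0.0,"delta_pos": [0,0,0],"spin": 0},
    {"hand": 0.0,"delta_pos": [0,0,0],"spin": 0}
  ]
}}

```text
clock: 22.62
eef_pos: [0.4547, -0.1822, 0.236]
eef_rot: [-0.0, 0.841, 0.541, -0.0]
contact_force: [0.8, -0.1, -1.9]
grip_width: 0.0131
gripper_force: 59.2
```

>>> {"name": "send_rows", "arguments": {
  "motion": [
    {"hand": 0,"delta_pos": [0,0,0.03],"spin": 0},
    {"hand": 0,"delta_pos": [0,0,0.02],"spin": 0},
    {"hand": 0,"delta_pos": [0,0,0],"spin": 0},
    {"hand": 0.0,"delta_pos": [0,0,0],"spin": 0},
    {"hand": 0.0,"delta_pos": [0,0,0],"spin": 0}
  ]
}}

```text
clock: 23.03
eef_pos: [0.4547, -0.1823, 0.2359]
eef_rot: [0.001, 0.841, 0.541, 0.0]
contact_force: [-4.4, 1.6, 16.8]
grip_width: 0.0132
gripper_force: 62.2
```

>>> {"name": "send_rows", "arguments": {
  "motion": [
    {"hand": 0.2,"delta_pos": [0,0,0],"spin": 0},
    {"hand": 0.35,"delta_pos": [0,0,0],"spin": 0},
    {"hand": 0.45,"delta_pos": [0,0,0],"spin": 0},
    {"hand": 0.45,"delta_pos": [0,0,0],"spin": 0},
    {"hand": 0.45,"delta_pos": [0,0,0],"spin": 0}
  ]
}}

```text
clock: 23.45
eef_pos: [0.4548, -0.1822, 0.2339]
eef_rot: [-0.0, 0.841, 0.541, -0.0]
contact_force: [0.0, -0.2, 0.0]
grip_width: 0.0386
gripper_force: 0.0
```

>>> {"name": "send_rows", "arguments": {
  "motion": [
    {"hand": 0.45,"delta_pos": [0,0,-0.2],"spin": 0},
    {"hand": 0.45,"delta_pos": [0,0,-0.6],"spin": 0},
    {"hand": 0.45,"delta_pos": [0,0,-0.9],"spin": 0},
    {"hand": 0.45,"delta_pos": [0,0,-1],"spin": 0},
    {"hand": 0.45,"delta_pos": [0,0,-1],"spin": 0}
  ]
}}

```text
clock: 23.87
eef_pos: [0.4544, -0.1819, 0.384]
eef_rot: [-0.0, 0.841, 0.541, -0.0]
contact_force: [1.1, -0.4, 0.5]
grip_width: 0.0387
gripper_force: 0.0
```

>>> {"name": "send_rows", "arguments": {
  "motion": [
    {"hand": 0.45,"delta_pos": [0,0,-0.6],"spin": 1},
    {"hand": 0.45,"delta_pos": [0,0,-0.6],"spin": 1},
    {"hand": 0.45,"delta_pos": [0,0,-0.6],"spin": 1},
    {"hand": 0.45,"delta_pos": [0,0,0],"spin": 1},
    {"hand": 0.45,"delta_pos": [0,0,0],"spin": 1}
  ]
}}

```text
clock: 24.28
eef_pos: [0.4546, -0.1821, 0.4564]
eef_rot: [0.002, 0.953, 0.302, 0.001]
contact_force: [-0.4, 0.6, 0.3]
grip_width: 0.0384
gripper_force: 0.0
```

>>> {"name": "send_rows", "arguments": {
  "motion": [
    {"hand": 1,"delta_pos": [0,0,0],"spin": 1},
    {"hand": 1,"delta_pos": [0,0,0],"spin": 1},
    {"hand": 1,"delta_pos": [0,0,0],"spin": 1},
    {"hand": 1,"delta_pos": [0,0,0],"spin": 1},
    {"hand": 1,"delta_pos": [0,0,0],"spin": 1}
  ]
}}

```text
clock: 24.7
eef_pos: [0.4545, -0.1821, 0.4546]
eef_rot: [0.0, 0.999, 0.045, 0.0]
contact_force: [-0.3, -0.2, 1.2]
grip_width: 0.0855
gripper_force: 0.0
```

>>> {"name": "send_rows", "arguments": {
  "motion": [
    {"hand": 1,"delta_pos": [0,0,0],"spin": 1},
    {"hand": 1,"delta_pos": [0,0,0],"spin": 1},
    {"hand": 1,"delta_pos": [0,0,0],"spin": 1},
    {"hand": 1,"delta_pos": [0,0,0],"spin": 1},
    {"hand": 1,"delta_pos": [0,0,0],"spin": 1}
  ]
}}

```text
clock: 25.12
eef_pos: [0.4545, -0.1821, 0.4546]
eef_rot: [0.0, 0.977, -0.215, 0.0]
contact_force: [0.6, -0.2, 0.3]
grip_width: 0.0856
gripper_force: 0.0
```

Run:
```python
from rk import *
print(s['clock'],tp,s['grip_width'],s['contact_force'])
snap('scene','a10');snap('side','s10');snap('wrist','w10')
def blobs(f,x0,x1,y0,y1,t=50):
    g=cv2.cvtColor(cv2.imread(f),cv2.COLOR_BGR2GRAY);m=np.zeros_like(g);m[y0:y1,x0:x1]=(g[y0:y1,x0:x1]<t)
    n,l,st,ce=cv2.connectedComponentsWithStats(m)
    return [(st[i].tolist(),ce[i].round(1).tolist()) for i in range(1,n) if st[i,4]>30]
print('scene0',blobs('pics/scene0.png',80,120,110,160));print('side0',blobs('pics/side0.png',285,315,35,100))
print('scene',blobs('pics/a10.png',60,140,110,180));print('side',blobs('pics/s10.png',280,320,35,100))
# narrow top corners expected in the side/scene image, and brightness edges down the column
y=np.radians(-24.4);rx=np.array([np.cos(y),np.sin(y)]);ry=np.array([-rx[1],rx[0]]);c=np.array([.454,-.1845])
g=cv2.cvtColor(cv2.imread('pics/s10.png'),cv2.COLOR_BGR2GRAY)
X=[*(c-.007*rx+.02*ry),.107];u,v=proj('side',X);print('narrow top edge pred',u,v);u=int(round(u));v=int(v);print([(i,int(g[i,u])) for i in range(v-14,v+14)])
X=[*(c+.007*rx+.02*ry),.107];print('far edge',proj('side',X))
```

```text
toolx yaw -24.800096436214716
25.1167 [ 0.4545 -0.1821  0.4546] 0.08559102613936137 [ 0.6287 -0.1802  0.3105]
scene0 [([84, 119, 24, 26, 458], [95.5, 131.6])]
side0 []
scene [([84, 120, 23, 25, 439], [95.3, 131.8])]
side []
narrow top edge pred 347.4985591170269 159.66061995506686
[(145, 138), (146, 138), (147, 137), (148, 138), (149, 141), (150, 139), (151, 141), (152, 139), (153, 133), (154, 151), (155, 173), (156, 170), (157, 170), (158, 172), (159, 182), (160, 123), (161, 109), (162, 112), (163, 114), (164, 113), (165, 115), (166, 112), (167, 114), (168, 115), (169, 113), (170, 114), (171, 114), (172, 114)]
far edge [342.0021 157.6442]
```

Run:
```python
from rk import *
g=cv2.cvtColor(cv2.imread('pics/side0.png'),cv2.COLOR_BGR2GRAY)
print([(i,int(g[i,299])) for i in range(40,95,2)]);print(g[54,285:315].tolist(),g[72,285:315].tolist())
y=np.radians(-24.4);R=np.array([[np.cos(y),-np.sin(y)],[np.sin(y),np.cos(y)]])
for v in(53,54,55):
    X,e=tri('scene',(95.5,131.6),'side',(299.8,v));print(X,e,'rack',R.T@(X[:2]-[.4934,-.2008]))
# grip on rack y=0 plane from each view
n=np.array([*R[:,1],0]);c=np.array([.4934,-.2008,0])
for nm,q in(('scene',(95.5,131.6)),('side',(299.8,54))):
    o,d=ray(nm,*q);t=((c-o)@n)/(d@n);X=o+t*d;print(nm,X,'rack x',(X-c)[:2]@R[:,0])
```

```text
toolx yaw -24.350951506935935
[(40, 145), (42, 147), (44, 148), (46, 71), (48, 56), (50, 54), (52, 54), (54, 56), (56, 53), (58, 52), (60, 53), (62, 44), (64, 122), (66, 119), (68, 119), (70, 119), (72, 89), (74, 75), (76, 75), (78, 76), (80, 74), (82, 71), (84, 117), (86, 115), (88, 114), (90, 113), (92, 115), (94, 115)]
[147, 148, 147, 146, 146, 144, 148, 152, 134, 65, 48, 54, 53, 55, 56, 54, 55, 52, 43, 85, 149, 149, 147, 147, 148, 149, 149, 149, 148, 147] [102, 101, 102, 104, 102, 103, 104, 102, 103, 102, 100, 120, 124, 129, 89, 53, 47, 51, 48, 54, 102, 102, 101, 94, 136, 141, 139, 140, 141, 141]
[ 0.5851 -0.2458  0.2991] 0.0035046724387775923 rack [ 0.1021 -0.0032]
[ 0.5847 -0.2457  0.298 ] 0.0016371025399756186 rack [ 0.1017 -0.0032]
[ 0.5843 -0.2456  0.2969] 0.00023370156664600898 rack [ 0.1013 -0.0032]
scene [ 0.5893 -0.2443  0.2989] rack x 0.1052868548839224
side [ 0.5835 -0.2417  0.3   ] rack x 0.09896759730310728
```

Run:
```python
from rk import *
from scipy.spatial.transform import Rotation as Ro
T=lambda p,q:np.block([[Ro.from_quat([q[1],q[2],q[3],q[0]]).as_matrix(),np.array(p)[:,None]],[np.zeros((1,3)),1]])
p,f,E=P('wrist'); M=np.linalg.inv(E); rel=np.linalg.inv(T(tp,q))@M
c=np.array([.4934,-.2008]);y=np.radians(-24.4);rx=np.array([np.cos(y),np.sin(y)])
for n,pp,qq,px in(('w4',[.5126,-.2164,.2861],[-.003,.841,.541,-.002],(628,368)),('w3',[.4403,-.3096,.3975],[-.0004,.8422,.5392,-.0001],(604,60))):
    W=T(pp,qq)@rel;u,v=px[0]*k,px[1]*k
    d=W[:3,:3]@np.array([(u-p['cx'])/f,-(v-p['cy'])/f,-1]);o=W[:3,3];X=o+d*(.114-o[2])/d[2];print(n,X,(X[:2]-c)@rx,(X[:2]-c)@[-rx[1],rx[0]])
G=np.array([.5848,-.2448,.453])
d=G-tp;print('need',d@tx/.04,d@ty/.04,-d[2]/.04,tp)
```

```text
toolx yaw -24.350951506935935
w4 [ 0.5854 -0.2421  0.114 ] 0.10086931102446034 0.00039192943925028345
w3 [ 0.5819 -0.2425  0.114 ] 0.0977846563781081 -0.001398090127427304
need 3.6113611817788485 0.08608426515111796 0.03679975199037261 [ 0.4546 -0.1821  0.4545]
```

>>> {"name": "send_rows", "arguments": {
  "motion": [
    {"hand": 1,"delta_pos": [0.6,0.05,0],"spin": 0},
    {"hand": 1,"delta_pos": [0.85,0,0],"spin": 0},
    {"hand": 1,"delta_pos": [0.85,0,0.04],"spin": 0},
    {"hand": 1,"delta_pos": [0.8,0,0],"spin": 0},
    {"hand": 1,"delta_pos": [0.5,0,0],"spin": 0}
  ],
  "newtons": 40
}}

```text
clock: 25.68
eef_pos: [0.5869, -0.2447, 0.4519]
eef_rot: [0.0, 0.978, -0.21, 0.0]
contact_force: [-0.1, -0.6, 0.9]
grip_width: 0.0854
gripper_force: 0.0
```

>>> {"name": "send_rows", "arguments": {
  "motion": [
    {"hand": 0.5,"delta_pos": [0,0,0],"spin": 0},
    {"hand": 0.1,"delta_pos": [0,0,0],"spin": 0},
    {"hand": 0.1,"delta_pos": [0,0,0],"spin": 0},
    {"hand": 0,"delta_pos": [0,0,0],"spin": 0},
    {"hand": 0,"delta_pos": [0,0,0],"spin": 0}
  ],
  "newtons": 40
}}

```text
clock: 26.1
eef_pos: [0.5843, -0.2434, 0.4533]
eef_rot: [0.0, 0.977, -0.212, 0.0]
contact_force: [0.4, -0.1, 0.5]
grip_width: 0.0256
gripper_force: 0.0
```

>>> {"name": "send_rows", "arguments": {
  "motion": [
    {"hand": 0,"delta_pos": [0,0,0],"spin": 0},
    {"hand": 0,"delta_pos": [0,0,0],"spin": 0},
    {"hand": 0,"delta_pos": [0,0,0],"spin": 0},
    {"hand": 0,"delta_pos": [-0.2,0,0],"spin": 0},
    {"hand": 0,"delta_pos": [-0.25,0,0.014],"spin": 0}
  ],
  "newtons": 40
}}

```text
clock: 26.52
eef_pos: [0.5693, -0.2361, 0.453]
eef_rot: [0.0, 0.977, -0.212, 0.003]
contact_force: [5.1, 2.7, 2.5]
grip_width: 0.0193
gripper_force: 41.7
```

>>> {"name": "send_rows", "arguments": {
  "motion": [
    {"hand": 0,"delta_pos": [-0.456,0,0.06],"spin": 0},
    {"hand": 0,"delta_pos": [-0.448,0,0.105],"spin": 0},
    {"hand": 0,"delta_pos": [-0.435,0,0.149],"spin": 0},
    {"hand": 0,"delta_pos": [-0.418,0,0.192],"spin": 0},
    {"hand": 0,"delta_pos": [-0.397,0,0.233],"spin": 0}
  ],
  "newtons": 40
}}

```text
clock: 26.93
eef_pos: [0.49, -0.1996, 0.4242]
eef_rot: [-0.0, 0.977, -0.212, 0.003]
contact_force: [3.7, 5.6, 4.2]
grip_width: 0.0198
gripper_force: 44.0
```

>>> {"name": "send_rows", "arguments": {
  "motion": [
    {"hand": 0,"delta_pos": [-0.371,0,0.271],"spin": 0},
    {"hand": 0,"delta_pos": [-0.343,0,0.307],"spin": 0},
    {"hand": 0,"delta_pos": [-0.31,0,0.34],"spin": 0},
    {"hand": 0,"delta_pos": [-0.275,0,0.369],"spin": 0},
    {"hand": 0,"delta_pos": [-0.236,0,0.395],"spin": 0}
  ],
  "newtons": 40
}}

```text
clock: 27.35
eef_pos: [0.4336, -0.1736, 0.3557]
eef_rot: [-0.001, 0.977, -0.212, 0.001]
contact_force: [2.1, 9.1, 5.0]
grip_width: 0.0195
gripper_force: 46.2
```

Run:
```python
from rk import *
h=np.array([.5831,-.2415,.114]);g=tp-[0,0,.155]-h;r=np.array([g[:2]@[.911,-.413],g[2]])
print(tp,'rel',r,np.hypot(*r),'theta',np.arctan2(r[1],-r[0]),s['contact_force'],s['moment'],s['grip_width'])
```

```text
toolx yaw -24.505748412189146
[ 0.4336 -0.1736  0.3557] rel [-0.1642  0.0867] 0.1856894285780958 theta 0.48579131553986366 [2.071  9.1364 4.9713] [ 0.9971 -0.7644 -0.2095] 0.019507790887663527
```

>>> {"name": "send_rows", "arguments": {
  "motion": [
    {"hand": 0,"delta_pos": [-0.196,0,0.416],"spin": 0},
    {"hand": 0,"delta_pos": [-0.153,0,0.434],"spin": 0},
    {"hand": 0,"delta_pos": [-0.109,0,0.447],"spin": 0},
    {"hand": 0,"delta_pos": [-0.064,0,0.45],"spin": 0},
    {"hand": 0,"delta_pos": [-0.018,0,0.3],"spin": 0}
  ]
}}

```text
clock: 27.77
eef_pos: [0.414, -0.1646, 0.2721]
eef_rot: [-0.001, 0.977, -0.213, -0.001]
contact_force: [2.2, 12.0, 3.4]
grip_width: 0.0193
gripper_force: 45.9
```

>>> {"name": "send_rows", "arguments": {
  "motion": [
    {"hand": 0,"delta_pos": [0,0,0.1],"spin": 0},
    {"hand": 0,"delta_pos": [0,0,0.05],"spin": 0},
    {"hand": 0,"delta_pos": [0,0,0.05],"spin": 0},
    {"hand": 0,"delta_pos": [0,0,0],"spin": 0},
    {"hand": 0,"delta_pos": [0,0,0],"spin": 0}
  ]
}}

```text
clock: 28.18
eef_pos: [0.4141, -0.1646, 0.2647]
eef_rot: [-0.002, 0.977, -0.212, -0.001]
contact_force: [0.2, 10.6, 0.4]
grip_width: 0.0194
gripper_force: 45.6
```

>>> {"name": "send_rows", "arguments": {
  "motion": [
    {"hand": 0,"delta_pos": [0,0,0.05],"spin": 0},
    {"hand": 0,"delta_pos": [0,0,0.05],"spin": 0},
    {"hand": 0,"delta_pos": [0,0,0],"spin": 0},
    {"hand": 0,"delta_pos": [0,0,0],"spin": 0},
    {"hand": 0,"delta_pos": [0,0,0],"spin": 0}
  ]
}}

```text
clock: 28.6
eef_pos: [0.414, -0.1645, 0.2635]
eef_rot: [-0.001, 0.977, -0.212, -0.0]
contact_force: [-8.4, 15.4, 33.0]
grip_width: 0.0193
gripper_force: 49.9
```

Run:
```python
from rk import *
print(tp,s['contact_force'])
g=cv2.cvtColor(snap('side','s12'),cv2.COLOR_RGB2GRAY)
# bar's lower/upper edge over the stretch between modules and hinge: expected rows for closed at rack x 0 and 0.07, y side +9mm
c=np.array([.4934,-.2008]);y=np.radians(-24.4);rx=np.array([np.cos(y),np.sin(y)]);ry=np.array([-rx[1],rx[0]])
for x in(0.0,-.015,.06):
    print(x,[(z,proj('side',[*(c+x*rx+.009*ry),z]).round(1).tolist()) for z in(.110,.118)])
    u,v=proj('side',[*(c+x*rx+.009*ry),.114]);u=int(round(u));v=int(v);print([(i,int(g[i,u])) for i in range(v-14,v+12)])
```

```text
toolx yaw -24.512605868738603
[ 0.414  -0.1645  0.2635] [-8.4209 15.4455 32.9994]
0.0 [(0.11, [330.9, 149.8]), (0.118, [331.1, 146.7])]
[(134, 145), (135, 146), (136, 145), (137, 146), (138, 144), (139, 163), (140, 184), (141, 182), (142, 177), (143, 176), (144, 174), (145, 177), (146, 181), (147, 142), (148, 123), (149, 123), (150, 108), (151, 119), (152, 120), (153, 121), (154, 120), (155, 121), (156, 121), (157, 120), (158, 119), (159, 123)]
-0.015 [(0.11, [336.5, 151.9]), (0.118, [336.8, 148.7])]
[(136, 143), (137, 143), (138, 146), (139, 143), (140, 138), (141, 132), (142, 137), (143, 117), (144, 103), (145, 180), (146, 177), (147, 177), (148, 179), (149, 159), (150, 126), (151, 123), (152, 138), (153, 145), (154, 138), (155, 112), (156, 106), (157, 107), (158, 109), (159, 109), (160, 109), (161, 108)]
0.06 [(0.11, [309.2, 142.0]), (0.118, [309.3, 138.9])]
[(126, 145), (127, 145), (128, 145), (129, 146), (130, 142), (131, 143), (132, 145), (133, 142), (134, 108), (135, 179), (136, 177), (137, 176), (138, 182), (139, 142), (140, 122), (141, 129), (142, 146), (143, 144), (144, 144), (145, 145), (146, 146), (147, 145), (148, 142), (149, 146), (150, 145), (151, 123)]
```

>>> {"name": "send_rows", "arguments": {
  "motion": [
    {"hand": 0,"delta_pos": [0,0,-0.05],"spin": 0},
    {"hand": 0.5,"delta_pos": [0,0,0],"spin": 0},
    {"hand": 0.8,"delta_pos": [0,0,0],"spin": 0},
    {"hand": 0.8,"delta_pos": [0,0,0],"spin": 0},
    {"hand": 0.8,"delta_pos": [0,0,0],"spin": 0}
  ]
}}

```text
clock: 29.07
eef_pos: [0.4146, -0.1664, 0.2631]
eef_rot: [0.0, 0.977, -0.212, 0.0]
contact_force: [0.2, -0.2, 0.5]
grip_width: 0.0672
gripper_force: 0.0
```

>>> {"name": "send_rows", "arguments": {
  "motion": [
    {"hand": 0.8,"delta_pos": [0,0,-0.3],"spin": 0},
    {"hand": 0.8,"delta_pos": [0,0,-0.6],"spin": 0},
    {"hand": 0.8,"delta_pos": [0,0,-0.8],"spin": 0},
    {"hand": 0.8,"delta_pos": [0,0,-0.8],"spin": 0},
    {"hand": 0.8,"delta_pos": [0,0,-0.8],"spin": 0}
  ]
}}

```text
clock: 29.48
eef_pos: [0.4144, -0.1663, 0.3964]
eef_rot: [0.0, 0.977, -0.212, -0.0]
contact_force: [0.8, -0.2, -0.2]
grip_width: 0.0682
gripper_force: 0.0
```

>>> {"name": "send_rows", "arguments": {
  "motion": [
    {"hand": 0.8,"delta_pos": [0,0,0],"spin": 0},
    {"hand": 0.8,"delta_pos": [0,0,0],"spin": 0},
    {"hand": 0.8,"delta_pos": [0,0,0],"spin": 0},
    {"hand": 0.8,"delta_pos": [0,0,0],"spin": 0},
    {"hand": 0.8,"delta_pos": [0,0,0],"spin": 0}
  ]
}}

```text
clock: 29.9
eef_pos: [0.4145, -0.1661, 0.3939]
eef_rot: [-0.0, 0.977, -0.212, -0.001]
contact_force: [0.4, -0.4, -0.1]
grip_width: 0.0681
gripper_force: 0.0
```

Run:
```python
from rk import *
print(s['clock'],tp,s['contact_force'],s['grip_width'])
g=cv2.cvtColor(snap('side','s13'),cv2.COLOR_RGB2GRAY)
c=np.array([.4934,-.2008]);y=np.radians(-24.4);rx=np.array([np.cos(y),np.sin(y)]);ry=np.array([-rx[1],rx[0]])
for x,zz in((0.0,.114),(.06,.114),(-.085,.114)):
    u,v=proj('side',[*(c+x*rx+.009*ry),zz]);u=int(round(u));print(x,v,[(i,int(g[i,u])) for i in range(int(v)-9,int(v)+9)])
```

```text
toolx yaw -24.510589897412913
29.9 [ 0.4145 -0.1661  0.3939] [ 0.3763 -0.3832 -0.106 ] 0.06813580927788979
0.0 148.25126963245123 [(139, 161), (140, 182), (141, 180), (142, 176), (143, 173), (144, 173), (145, 174), (146, 180), (147, 124), (148, 118), (149, 133), (150, 119), (151, 119), (152, 119), (153, 117), (154, 120), (155, 118), (156, 118)]
0.06 140.4316595029315 [(131, 140), (132, 140), (133, 138), (134, 146), (135, 177), (136, 174), (137, 174), (138, 179), (139, 138), (140, 119), (141, 125), (142, 143), (143, 142), (144, 141), (145, 143), (146, 143), (147, 142), (148, 141)]
-0.085 160.2574159110884 [(151, 102), (152, 51), (153, 54), (154, 56), (155, 59), (156, 58), (157, 52), (158, 53), (159, 54), (160, 50), (161, 46), (162, 99), (163, 124), (164, 109), (165, 105), (166, 108), (167, 109), (168, 108)]
```

Bar is closed and the hand is clear, so I'm handing in.

```bash
python3 -c "
from bench import ctrl
print(ctrl.hand_in())"
```

```text
the job is handed in; nothing more can be done
None
```

I handed in the job at about 30 s: both modules stand fully down in their slots, the keeper bar is closed and released, and the bystanders were left alone; no verdict came back, and I viewed 11 pictures, one over the limit of 10.

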